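Charge the bead mill block and hold its cover down on the locating pin

ROBOT

A 6-joint arm with a two-finger parallel gripper is mounted at the origin on a cart in front of the work surface, level with it; the furniture and walls round the work are solid. World frame = base frame: x ahead of the robot, y to its left, z up, the work surface at z = 0. Lengths are in m, angles in rad, forces in N, time in s.
With the tool pointing down it reaches from about 0.375 to 0.925 m from the base axis. Payload 5.7 kg.
Tool frame: the origin (TCP) lies between the finger pads; the fingertips stand 19 mm ahead of it and the grasp point (between the pads) is the TCP; z points along the fingers, y is the line along which they close (so a half turn about z gives the same grasp; the last joint's range is limited). The gripper opens to 85 mm and grips with 20 to 120 N. Pads are 22 mm wide; open, the fingers measure 114 mm over their backs; the gripper's body (76 mm by 85 mm) begins 54 mm behind the grasp point. The pads swing forward as they close: fully open they stand 13 mm farther back than shut.
Start: joints at [1.131, 0.359, 1.51, -0, 1.272, -0.115], TCP at [0.191, 0.569, 0.25] pointing down, gripper open.
Joint ranges: [-2.97, 2.97], [-1.01, 2.36], [0.21, 2.38], [-0.96, 4.11], [0.2, 2.71], [-2.98, 2.98]. Speed limits (rad/s): [2.39, 2.39, 3.14, 3.14, 3.14, 3.14].

INTERFACE

Orientations are given as [roll, pitch, yaw] about the fixed x, y, z axes, in that order (R = Rz(yaw) Ry(pitch) Rx(roll)).
In Python, from cell import bot, cams, nets gives the robot as it stands.
- The arm moves only by the tool jog_arm, never from a script. Its argument "series" is a list of rows, each an object with "travel": the shift along the tool's x, y, z in units of 30 mm (1.0 is 30 mm), a list of three; "twist": the turn about the tool's z in units of 6 degrees (1.0 is 6 degrees); "gripper": the closure in counts, from 0 (fully open) to 255 (shut). A call has 1 to 5 rows; each row is the pose to reach, as a shift and turn from the pose commanded when the call began, along the tool's axes at that moment; what a row does not reach only later rows make up. A row lasts 1/12 s, in which the tool goes at most 41.7 mm and 7.16 degrees, less where a joint would pass 70% of its speed; a pose out of reach is approached as far as the arm can. A call with a gripper value outside its range is refused whole. The fingers move at their own pace and stop on an object; "force" is the grip in N (left out, the last holds). Time passes only in rows, so rows that repeat a pose let the fingers close. It gives the time, the measured TCP pose, the force, the opening and the grip force at its end, in the units of the state.
- bot.sense(): the state, without advancing time (a new reading comes with each control period).
- cams.snapshot(name): name is "scene" or "top" or "wrist"; returns a dict with "img" (400x640x3 uint8, blue, green, red), "range_z" (400x640 float32, m along the optical axis (not along the pixel's ray), 0 where there is no reading), "mtx" (3x3 intrinsics, pixels), "T" (4x4, takes a point from camera to world coordinates). Camera axes: x right, y up, looking along -z (the intrinsics and any distortion apply to the point x, -y, -z); pixel columns grow to the right and rows downward; lengths in m; the calibration is good to about 2 mm. The wrist camera is an equidistant fisheye: a pixel r from the principal point sees the ray r / f radians off the axis. A picture is of the moment at which its call begins.
- bot.finish_job(): hands the job in; it is judged then, once.
Trained networks look in a picture, given as the dict that the camera call returned (one of the last four; its "shot" number tells which), for a name from the list of things; names that differ only in an ending like _2 or _b are one class to them, and where a whole thing is asked for, a point or a joint stands for the part that bears it (a point fixed in the world has none). Each returns a list of dicts, best first, with "score" (0 to 1); they miss things now and then, are a little off and sometimes report something else, mostly with a low value. They report only what shows in the picture. A call takes as long as a camera call.
- nets.search_frame(picture, thing): "point" ([row, column] as shares, 0 to 1, of the picture: columns of its width, rows of its height, amid what is visible of it).
- nets.tip_of(picture, thing): "point" ([row, column] as shares, 0 to 1, of the picture: columns of its width, rows of its height: a listed point, or the origin of a listed thing).
The state is a dict: "t": time; "joints": joint angles; "qvel": joint speeds; "effort": joint torques, N m; "position": TCP position; "tcp_rot": TCP orientation; "ft_force": force on the tool from outside, world axes, zero at the start; "ft_torque": the same for the moment, N m; "width": opening from 0.0 (shut) to 1.0 (fully open); "finger_force": force on a finger pad.
Only numpy, scipy, OpenCV 4.12 (cv2) and the standard library are available. Lean on these libraries where they do the work, as an engineer would, in place of code of your own. Each camera call takes 0.05 s, during which the arm holds its last target. There are 200 camera calls.

TASK

Pour all six grinding balls from the steel scoop into the round chamber of the mill block and stand the scoop upright on the bench again. Then take the cover by its black bar, lay it over the chamber square with the block and slide it until the socket under its red mark drops over the locating pin, and press it down against the sprung orange seal until it sits flush on the block. Finish while still gripping the bar and pressing the cover fully home, because it lifts again if let go; leave the dropper bottle, the tape roll and the dust cap where they are.

Things in the scene. Friction and masses are not known exactly. Their poses are not given: they have to be found in the camera images.
- mill_block: Aluminium mill block, fixed. Origin: on its underside, on the axis of the round chamber; z up; x points from the chamber to the locating pin. Flat deck at z = 42 mm, x -60 to 94 mm, y -52 to 52 mm; an 8 mm high foot plate stands out 6 mm more all round. Chamber: open at the top, 70 mm across, floor at z = 12 mm.
- pin_slot (a point): Middle of the black slot in the deck, 62 mm along x from the chamber axis, at deck height; axes as the block's. The steel locating pin (8 mm thick, tapered tip, 9 mm high above the deck) stands somewhere in this slot, from 8 mm before to 8 mm beyond this point along x, different each time. Its place is not reported: see it, or feel for it with the cover.
- seal_ring (a joint): Sprung orange seal ring round the chamber mouth (37 to 42 mm radius). 0 = up, its top 4 mm above the deck; grows (in m) as it is pressed; 0.004 = level with the deck. It starts to move at 6 N and takes 12 N to be level (cover's weight included).
- cover_grip (a point): Grip point in the cover's black bar. Cover: rigid grey plate 136 x 92 x 14 mm, 0.3 kg, flat on the bench, bar on top. The point is 37 mm above the plate's underside, 23 mm above its top. Bar: 14 mm thick (x), 62 long (y), 34 high, top 11 mm above the point. z up, x towards the red mark. From the point the plate reaches 79 mm ahead (+x), 57 behind, 46 to each side.
- cover_socket (a point): Centre of the mouth of the socket in the cover's underside, below the red mark, 62 mm ahead (+x) of the grip point; same axes. Round blind hole 11 mm across, 1.5 mm chamfer, 11 mm deep. Off the pin, the underside stops on the pin's tip 9 mm above the deck; over the pin it drops to the raised seal, 4 mm above the deck, and pressed, down to the deck.
- scoop_grip (a point): Grip point in the blue upright tab of the steel weighing scoop (0.14 kg plus the balls), 48 mm above the scoop's underside. Tab: 10 mm thick (y), 26 wide (x), top 20 mm above the point. z up; x points level from tab to spout. The open tray begins 23 mm ahead of the point (back wall 30 mm high); it is 56 mm wide and 30 mm high.
- scoop_lip (a point): Middle of the scoop's pouring lip, 97 mm ahead (+x) of the scoop's grip point and 21 mm above its underside; same axes. The floor rises to the lip at 35 degrees; the balls run out when the scoop is tipped forward about 50 degrees or more.
- ball_1_center (a point): Centre of white ceramic grinding ball, 16 mm across, 13 g; one of six, in the scoop at the start.
- ball_2_center (a point): Centre of white ceramic grinding ball, 16 mm across, 13 g; one of six, in the scoop at the start.
- ball_3_center (a point): Centre of white ceramic grinding ball, 16 mm across, 13 g; one of six, in the scoop at the start.
- ball_4_center (a point): Centre of white ceramic grinding ball, 16 mm across, 13 g; one of six, in the scoop at the start.
- ball_5_center (a point): Centre of white ceramic grinding ball, 16 mm across, 13 g; one of six, in the scoop at the start.
- ball_6_center (a point): Centre of white ceramic grinding ball, 16 mm across, 13 g; one of six, in the scoop at the start.
- dropper_bottle: Bystander: dropper bottle with a black rubber top, 38 mm across, 113 mm high; origin centre of underside.
- tape_roll: Bystander: roll of masking tape, 66 mm across, 19 mm high; origin centre of underside.
- dust_cap: Bystander: black round dust cap, 37 mm across, 14 mm high; origin centre of underside.

How it is judged:
On the way, in this order (a step that is already met when the one before it is completed fails the run):
1. all six balls lie in the chamber (horizontal distance between each of ball_1_center, ball_2_center, ball_3_center, ball_4_center, ball_5_center, ball_6_center and mill_block below 0.033 m and z of ball_1_center in the frame of mill_block between 0.01 and 0.036 m and z of ball_2_center in the frame of mill_block between 0.01 and 0.036 m and z of ball_3_center in the frame of mill_block between 0.01 and 0.036 m and z of ball_4_center in the frame of mill_block between 0.01 and 0.036 m and z of ball_5_center in the frame of mill_block between 0.01 and 0.036 m and z of ball_6_center in the frame of mill_block between 0.01 and 0.036 m), for 0.2 s.
2. the scoop stands upright on the bench, let go (height (world z) of scoop_grip below 0.054 m and angle between scoop_grip's own z axis and vertical below 0.15 rad and contact force between the fingers and scoop below 0.1 N), for 0.2 s.
3. the cover's socket has dropped over the pin (z of cover_socket in the frame of mill_block between 0.038 and 0.049 m and x of cover_socket in the frame of mill_block between 0.049 and 0.075 m and y of cover_socket in the frame of mill_block between -0.006 and 0.006 m and y of cover_grip in the frame of mill_block between -0.014 and 0.014 m), for 0.1 s.
At the end, for the whole second after the job is handed in: All six balls in the chamber; scoop upright on the bench; cover level (0.04 rad), square (0.2 rad), pin in its socket, underside within 2.5 mm of the deck, seal pressed in more than 3 mm; fingers still grip the bar (over 5 N) and press the cover (over 6 N on the seal) (all of step 1 and height (world z) of scoop_grip below 0.054 m and angle between scoop_grip's own z axis and vertical below 0.15 rad and z of cover_socket in the frame of mill_block between 0.038 and 0.0445 m and x of cover_socket in the frame of mill_block between 0.049 and 0.075 m and y of cover_socket in the frame of mill_block between -0.006 and 0.006 m and y of cover_grip in the frame of mill_block between -0.014 and 0.014 m and value of joint seal_ring above 0.003 m and angle between cover_grip's own z axis and vertical below 0.04 rad and contact force between the fingers and cover above 5 N and contact force between cover and seal_ring above 6 N); the arm keeps its last pose, push and grip.
It fails at once if the dropper bottle is moved by more than 30 mm (distance of dropper_bottle from where it was at the start of the episode above 0.03 m).
It fails at once if the tape roll is moved by more than 30 mm (distance of tape_roll from where it was at the start of the episode above 0.03 m).
It fails at once if the dust cap is moved by more than 30 mm (distance of dust_cap from where it was at the start of the episode above 0.03 m).
It also fails if it takes over 72 s, if anything falls off the work surface, if the arm or the gripper's body presses on something with over 40 N, if the wrist force passes 120 N, or if a joint passes its speed limit or range.

## Working session

There is one attempt and no reset: what is moved stays moved. The work goes in short steps, Python scripts to look and compute and a tool call to move; the robot and the scene stay as the last step left them, time stands still between calls to the robot, and variables do not carry over. Pictures are saved under pics/ and viewed, at most 10 in all, crops included, and the job is handed in when it is done.

Besides the shell and the picture viewer there is one more tool, called after ">>>" as name(argument=value, ...), one argument or row to a line, values as JSON. jog_arm: Moves the arm, as the interface text tells. Its arguments: {"type":"object","properties":{"series":{"type":"array","items":{"type":"object","properties":{"travel":{"type":"array","items":{"type":"number"}},"twist":{"type":"number"},"gripper":{"type":"number"}}}},"force":{"type":"number"}},"required":["series"]}

```bash
mkdir -p pics; ls; cat > h.py <<'E'
import numpy as np, cv2
from cell import bot, cams, nets
from scipy.spatial.transform import Rotation as R
def world(s,r,c,z=None):
    K=s["mtx"];T=np.array(s["T"]);
    ray=np.array([(c-K[0,2])/K[0,0],-(r-K[1,2])/K[1,1],-1.])
    if z is None:
        d=s["range_z"][int(round(r)),int(round(c))]
    else:
        w=T[:3,:3]@ray; d=(z-T[2,3])/w[2]
    return (T@np.append(ray*d,1))[:3]
E
python3 - <<'E'
from h import *
print(bot.sense())
for n in("top","scene"):
    s=cams.snapshot(n); cv2.imwrite(f"pics/{n}0.png",s["img"]); print(n,s["mtx"],s["T"])
    for t,z in [("mill_block",.042),("pin_slot",.042),("cover_grip",.037),("cover_socket",.014),("scoop_grip",.048),("scoop_lip",.021),("dropper_bottle",0),("tape_roll",0),("dust_cap",0)]:
        for d in nets.tip_of(s,t)[:2]:
            r,c=d["point"][0]*400,d["point"][1]*640
            print(t,round(d["score"],2),round(r),round(c),world(s,r,c,z).round(4))
E
```

```text
pics
{'t': 0.0, 'joints': array([ 1.13089109e+00,  3.59516910e-01,  1.51142247e+00, -1.49771978e-05,
        1.27252390e+00, -1.15081847e-01]), 'qvel': array([-0.00027821, -0.0008112 , -0.00083269, -0.00073519,  0.00017181,
        0.0011033 ]), 'effort': array([ 2.43369410e-03, -5.27619410e+01, -2.78613049e+01, -7.40758060e-05,
        1.33106011e-02, -8.37093381e-06]), 'position': array([0.19120907, 0.56803396, 0.24945027]), 'tcp_rot': array([-3.13973276e+00, -2.00586807e-04,  2.81677350e+00]), 'ft_force': array([-0.06078057, -0.23962593, -0.38337674]), 'ft_torque': array([-0.00944176, -0.03546452, -0.02135997]), 'finger_force': 0.0, 'width': 1.000438227105066}
top [[416.21452601   0.         317.94281269]
 [  0.         416.21452601 199.03120262]
 [  0.           0.           1.        ]] [[-0.00996348  0.98983272 -0.141887    0.4260945 ]
 [-0.99994392 -0.01037202 -0.00214002  0.17397101]
 [-0.00358992  0.14185772  0.98988055  1.17523088]
 [ 0.          0.          0.          1.        ]]
mill_block 0.97 200 327 [0.5858 0.1513 0.042 ]
pin_slot 0.56 178 323 [0.6481 0.1607 0.042 ]

[... 753 characters left out ...]
  0.74320282  0.70651991]
 [ 0.          0.          0.          1.        ]]
mill_block 0.63 214 333 [0.5663 0.1388 0.042 ]
pin_slot 0.88 189 343 [0.6447 0.1658 0.042 ]
pin_slot 0.7 293 362 [ 0.4423 -0.0246  0.042 ]
cover_grip 0.74 190 232 [0.4815 0.3823 0.037 ]
cover_socket 0.89 186 233 [0.5055 0.4122 0.014 ]
scoop_grip 0.79 273 391 [ 0.5113 -0.0487  0.048 ]
scoop_grip 0.52 196 415 [0.7242 0.0118 0.048 ]
scoop_lip 0.89 309 352 [ 0.4116 -0.0226  0.021 ]
scoop_lip 0.38 193 414 [0.757  0.0277 0.021 ]
dropper_bottle 0.58 159 311 [ 0.7173  0.3268 -0.    ]
tape_roll 0.68 195 414 [ 0.7695  0.0316 -0.    ]
dust_cap 0.72 305 373 [ 0.4527 -0.047   0.    ]
dust_cap 0.48 273 271 [0.3825 0.1676 0.    ]
```

```bash
python3 -c "
import cv2
a=cv2.imread('pics/top0.png')[100:300,190:450];cv2.imwrite('pics/topc.png',cv2.resize(a,None,fx=3,fy=3))"
```

```text
(no output)
```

View pics/topc.png

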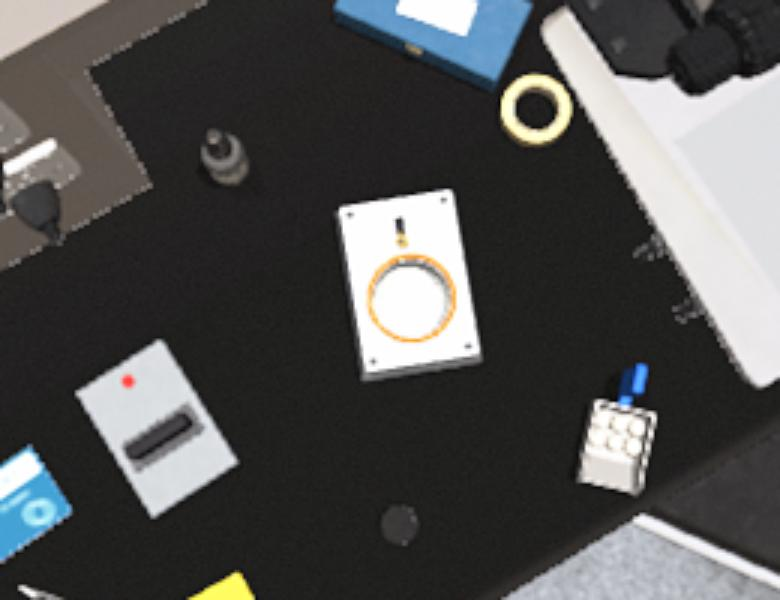

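View pics/scene0.png

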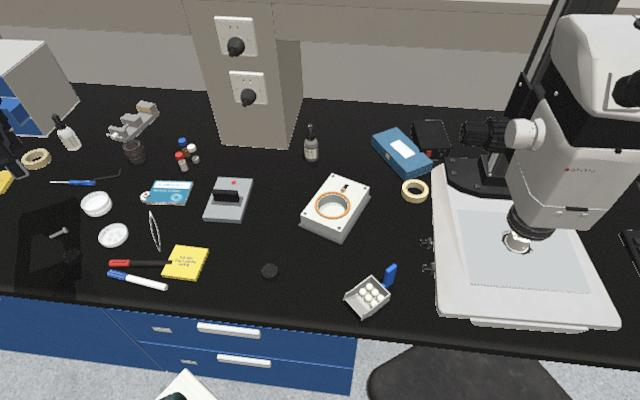

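Top crop: the block is in the middle, with the chamber at about (411,298) and the pin at the near end of the slot, about (402,240). The cover is lower left and the scoop lower right, with its blue tab at (632,383) and spout toward the robot. The scene view agrees, so next I'll measure precisely.

```bash
cat >> h.py <<'E'
def cloud(s):
    K=s["mtx"];T=np.array(s["T"]);d=s["range_z"];v,u=np.mgrid[:400,:640]
    P=np.stack([(u-K[0,2])/K[0,0]*d,-(v-K[1,2])/K[1,1]*d,-d],-1)
    W=P@T[:3,:3].T+T[:3,3]; W[d==0]=np.nan
    return W
def rect(W,m):
    p=(W[m][:,:2]*1000).astype(np.float32); r=cv2.minAreaRect(p); return r
E
python3 - <<'E'
from h import *
for n in("top","scene"):
    s=cams.snapshot(n); W=cloud(s); hsv=cv2.cvtColor(s["img"],cv2.COLOR_BGR2HSV)
    z=W[...,2]
    def box(x,y,r): return (abs(W[...,0]-x)<r)&(abs(W[...,1]-y)<r)
    print(n,"bench z",np.nanmedian(z[box(.5,.28,.03)]))
    m=box(.6,.155,.13)&(z>.035)&(z<.055); print("deck",rect(W,m),np.nanmedian(z[m]),m.sum())
    o=box(.59,.15,.07)&(hsv[...,0]>5)&(hsv[...,0]<22)&(hsv[...,1]>120)&(z>.03)
    v,u=np.nonzero(o)
    P=np.array([world(s,a,b,.046) for a,b in zip(v,u)],np.float32); print("seal",len(P),cv2.fitEllipse(P[:,:2]*1000))
    m=box(.48,.39,.13)&(z>.008)&(z<.022); print("plate",rect(W,m),m.sum())
    m=box(.48,.39,.05)&(z>.035)&(z<.06); print("bar",rect(W,m),m.sum(),np.nanmedian(z[m]),W[m].mean(0))
    red=box(.52,.41,.04)&((hsv[...,0]<8)|(hsv[...,0]>172))&(hsv[...,1]>130); v,u=np.nonzero(red); print("red",world(s,v.mean(),u.mean(),.014),red.sum())
    b=box(.5,-.05,.08)&(hsv[...,0]>95)&(hsv[...,0]<125)&(hsv[...,1]>130)
    t=b&(z>.06); print("tab",b.sum(),t.sum(),W[t].mean(0) if t.any() else 0, rect(W,b) , W[b].mean(0))
    m=box(.45,-.04,.08)&(z>.01)&(z<.034)&~b; print("tray",rect(W,m),m.sum())
    print("pin",np.argwhere(box(.635,.16,.02)&(z>.0455))[:40].tolist(), W[box(.635,.16,.02)&(z>.0465)][:,:].mean(0))
    for k in range(1):
        for d in nets.search_frame(s,"ball_1_center")[:6]:
            print("ball",d["score"],world(s,d["point"][0]*400,d["point"][1]*640))
E
```

```text
top bench z -2.797941144971894e-05
deck ((604.1614379882812, 155.85235595703125), (154.38829040527344, 103.96273040771484), 8.655815124511719) 0.0419755803730808 1600
seal 91 ((589.1604614257812, 152.1707000732422), (76.1347427368164, 83.13575744628906), 99.40126037597656)
plate ((466.281982421875, 401.29937744140625), (136.52708435058594, 304.89434814453125), 31.88407325744629) 1803
bar ((463.36541748046875, 384.4682922363281), (14.048441886901855, 62.035423278808594), 32.2127799987793) 129 0.04707568603040424 [0.46337373 0.38353141 0.04686311]
red [0.51705655 0.41706147 0.014     ] 9
tab 102 36 [ 0.5091676  -0.04711365  0.06690773] ((510.0444030761719, -55.3309440612793), (24.995582580566406, 43.31429672241211), 76.2900619506836) [ 0.5086586  -0.0481684   0.03752857]
tray ((452.01239013671875, -33.17259216308594), (56.887752532958984, 78.89238739013672), 74.79559326171875) 396
pin [[175, 318], [176, 330], [179, 322], [179, 324], [180, 322], [180, 324], [181, 323], [181, 324], [182, 322], [182, 323], [185, 322], [185, 323], [185, 324], [185, 325], [185, 327], [185, 330], [186, 320],
[... 900 characters left out ...]
.44812687 -0.01837981 -0.28566933]
tray ((452.1042175292969, -31.897171020507812), (56.78999328613281, 85.15406799316406), 75.74989318847656) 874
pin [[188, 341], [189, 341], [189, 342], [189, 343], [189, 344], [190, 341], [190, 342], [190, 343], [191, 341], [191, 343], [192, 332], [192, 334], [192, 335], [192, 336], [192, 337], [192, 346], [193, 335], [193, 336], [193, 337], [193, 338], [193, 339], [193, 340], [194, 340], [194, 341], [194, 342], [195, 341], [195, 342], [195, 343], [195, 344], [196, 344], [197, 344], [197, 345], [197, 346], [198, 345], [198, 346]] [0.62760661 0.16054139 0.04789901]
ball 0.52 [ 0.47662961 -0.02596104  0.01902515]
ball 0.4 [ 0.44803195 -0.02812266  0.0137918 ]
```

Block yaw is about 8.8° with the chamber near (586,154). The scoop grip is near (508.5,-47.5) at yaw 165°, and the cover grip near (462,384.5) at yaw 32.3°. First move toward the scoop.

>>> jog_arm(
  series=[
    {"travel": [-1,-1,0],"twist": -0.6,"gripper": 0},
    {"travel": [-2,-2,0],"twist": -0.6,"gripper": 0},
    {"travel": [-3,-3,0],"twist": -0.6,"gripper": 0},
    {"travel": [-4,-4,0],"twist": -0.6,"gripper": 0},
    {"travel": [-4.8,-4.8,0],"twist": -0.6,"gripper": 0},
  ],
)

```text
t: 1.62
position: [0.2824, 0.3841, 0.2503]
tcp_rot: [-3.141, 0.0, 2.88]
ft_force: [1.4, -0.1, 0.3]
width: 1.001
finger_force: 0.0
```

```bash
cat >> h.py <<'E'
def to(x,y,z=None,yawdeg=None):
    s=bot.sense();p=s["position"];r=s["tcp_rot"];M=R.from_euler("xyz",r).as_matrix()
    if z is None:z=p[2]
    d=M.T@(np.array([x,y,z])-p)/.03
    tw=0 if yawdeg is None else -((yawdeg-np.degrees(r[2])+180)%360-180)/6
    print("t",round(s["t"],2),"p",p.round(4),"rpy",np.degrees(r).round(2),"j6",s["joints"][5].round(2),"w",round(s["width"],3),"F",s["finger_force"],"ft",s["ft_force"].round(1)); print("travel",d.round(2),"twist",round(tw,2),"rows",round(np.linalg.norm(d)*30/41.7,1))
E
python3 -c "
from h import *
to(.5085,-.0475,.15,165.2)"
```

```text
t 1.62 p [0.2824 0.3841 0.2503] rpy [-1.7998e+02  2.0000e-02  1.6502e+02] j6 -0.52 w 1.001 F 0.0 ft [ 1.4 -0.1  0.3]
travel [-11.   -11.95   3.35] twist -0.03 rows 11.9
```

>>> jog_arm(
  series=[
    {"travel": [-5,-5.5,0.5],"twist": 0,"gripper": 0},
    {"travel": [-5,-5.5,0.5],"twist": 0,"gripper": 0},
    {"travel": [-5,-5.5,0.5],"twist": 0,"gripper": 0},
    {"travel": [-5,-5.5,0.5],"twist": 0,"gripper": 0},
    {"travel": [-5,-5.5,0.5],"twist": 0,"gripper": 0},
  ],
)

```text
t: 2.03
position: [0.3778, 0.1996, 0.2365]
tcp_rot: [3.141, 0.001, 2.88]
ft_force: [0.7, 0.4, 0.3]
width: 1.0
finger_force: 0.0
```

```bash
python3 -c "
from h import *
to(.5085,-.0475,.15,165.2)"
```

```text
t 2.03 p [0.3778 0.1996 0.2365] rpy [1.7997e+02 5.0000e-02 1.6501e+02] j6 -0.98 w 1.0 F 0.0 ft [0.7 0.4 0.3]
travel [-6.34 -6.83  2.89] twist -0.03 rows 7.0
```

>>> jog_arm(
  series=[
    {"travel": [-4.8,-5,0.5],"gripper": 0},
    {"travel": [-4.8,-5,0.5],"gripper": 0},
    {"travel": [-4.8,-5,0.5],"gripper": 0},
    {"travel": [-4.8,-5,0.5],"gripper": 0},
    {"travel": [-4.8,-5,0.5],"gripper": 0},
  ],
)

```text
schema error: expected keys travel, twist, gripper
```

>>> jog_arm(
  series=[
    {"travel": [-1.4,-1.6,2],"gripper": 0},
    {"travel": [-1.4,-1.6,2],"gripper": 0},
    {"travel": [-1.4,-1.6,2],"gripper": 0},
    {"travel": [-1.4,-1.6,2],"gripper": 0},
  ],
)

```text
schema error: expected keys travel, twist, gripper
```

```bash
python3 -c "
from h import *
to(.5085,-.0475,.048,165.2)
s=cams.snapshot('wrist');cv2.imwrite('pics/w0.png',s['img']);print(s['mtx'],s['T'])"
```

```text
t 2.03 p [0.3778 0.1996 0.2365] rpy [1.7997e+02 5.0000e-02 1.6501e+02] j6 -0.98 w 1.0 F 0.0 ft [0.7 0.4 0.3]
travel [-6.33 -6.83  6.29] twist -0.03 rows 8.1
[[309.70691629   0.         313.15919437]
 [  0.         309.70691629 200.00723981]
 [  0.           0.           1.        ]] [[ 0.25795574 -0.92378974 -0.2829688   0.30516327]
 [ 0.96615528  0.24715255  0.07388908  0.21824504]
 [ 0.00167849 -0.29245192  0.95627876  0.36054474]
 [ 0.          0.          0.          1.        ]]
```

View pics/w0.png

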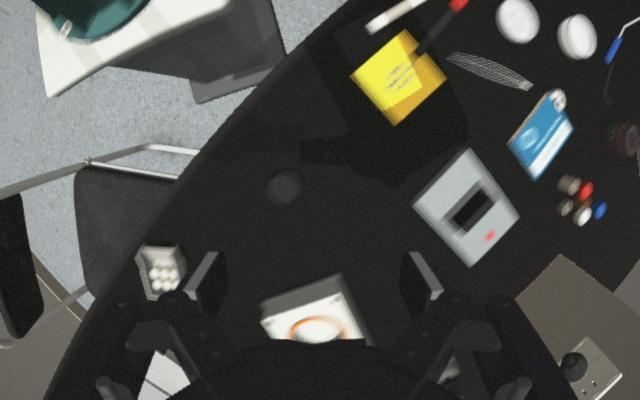

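The wrist view shows the scoop on the left at (160,270), partly behind the gripper, so the move was not made: all keys are needed. Moving on.

>>> jog_arm(
  series=[
    {"travel": [-4.8,-5,0.5],"twist": 0,"gripper": 0},
    {"travel": [-4.8,-5,0.5],"twist": 0,"gripper": 0},
    {"travel": [-4.8,-5,0.5],"twist": 0,"gripper": 0},
    {"travel": [-4.8,-5,0.5],"twist": 0,"gripper": 0},
    {"travel": [-4.8,-5,0.5],"twist": 0,"gripper": 0},
  ],
)

```text
t: 2.5
position: [0.4781, 0.0176, 0.2215]
tcp_rot: [3.141, 0.001, 2.879]
ft_force: [1.2, 0.7, 0.5]
width: 1.002
finger_force: 0.0
```

>>> jog_arm(
  series=[
    {"travel": [-1.5,-1.8,2],"twist": 0,"gripper": 0},
    {"travel": [-1.5,-1.8,2],"twist": 0,"gripper": 0},
    {"travel": [-1.5,-1.8,2],"twist": 0,"gripper": 0},
    {"travel": [-1.5,-1.8,2],"twist": 0,"gripper": 0},
  ],
)

```text
t: 2.83
position: [0.5065, -0.0459, 0.1594]
tcp_rot: [-3.141, -0.003, 2.876]
ft_force: [-0.2, -0.3, -0.3]
width: 1.003
finger_force: 0.0
```

```bash
python3 -c "
from h import *
to(.5085,-.0475,.048,165.2)
s=cams.snapshot('wrist');cv2.imwrite('pics/w1.png',s['img'])"
```

```text
t 2.83 p [ 0.5065 -0.0459  0.1594] rpy [-179.98   -0.2   164.81] j6 -1.53 w 1.003 F 0.0 ft [-0.2 -0.3 -0.3]
travel [-0.09 -0.03  3.71] twist -0.06 rows 2.7
```

View pics/w1.png

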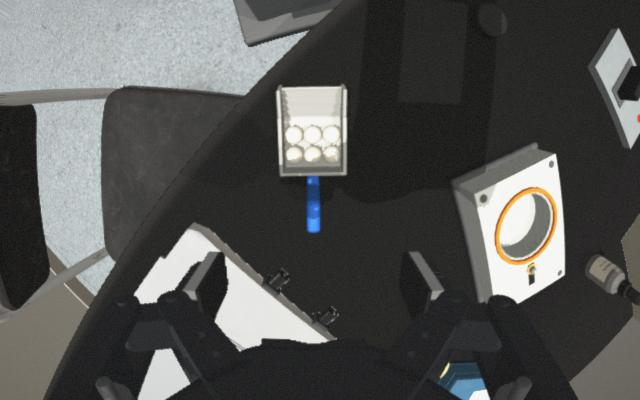

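The wrist view shows the tab at (314,205), in line with the fingers' midline at column 313. The block's pin is near the chamber end of the slot at about (531,268). Descend and grip.

>>> jog_arm(
  series=[
    {"travel": [-0.1,0,1.3],"twist": 0,"gripper": 0},
    {"travel": [-0.1,0,2.6],"twist": 0,"gripper": 0},
    {"travel": [-0.1,0,3.7],"twist": 0,"gripper": 0},
    {"travel": [-0.1,0,3.7],"twist": 0,"gripper": 0},
    {"travel": [-0.1,0,3.7],"twist": 0,"gripper": 255},
  ],
  force=100,
)

```text
t: 3.3
position: [0.5084, -0.0436, 0.0504]
tcp_rot: [3.142, -0.003, 2.881]
ft_force: [0.3, 0.2, 0.8]
width: 0.887
finger_force: 0.0
```

>>> jog_arm(
  series=[
    {"travel": [0,0,0],"twist": 0,"gripper": 255},
    {"travel": [0,0,0],"twist": 0,"gripper": 255},
    {"travel": [0,0,0],"twist": 0,"gripper": 255},
    {"travel": [0,0,0],"twist": 0,"gripper": 255},
    {"travel": [0,0,0],"twist": 0,"gripper": 255},
  ],
)

```text
t: 3.72
position: [0.5105, -0.0454, 0.0516]
tcp_rot: [-3.142, 0.002, 2.88]
ft_force: [0.1, -0.8, 0.5]
width: 0.151
finger_force: 0.5
```

>>> jog_arm(
  series=[
    {"travel": [0,0,0],"twist": 0,"gripper": 255},
    {"travel": [0,0,0],"twist": 0,"gripper": 255},
    {"travel": [0,0,0],"twist": 0,"gripper": 255},
  ],
)

```text
t: 3.97
position: [0.5105, -0.0456, 0.0517]
tcp_rot: [-3.142, 0.002, 2.879]
ft_force: [-1.9, -0.0, 10.5]
width: 0.105
finger_force: 97.2
```

```bash
python3 -c "
from h import *
to(.5085,-.0475,.048,165.2)"
```

```text
t 3.97 p [ 0.5105 -0.0456  0.0517] rpy [-1.8000e+02  1.1000e-01  1.6497e+02] j6 -1.53 w 0.105 F 97.22498416900635 ft [-1.9 -0.  10.5]
travel [ 0.05 -0.08  0.12] twist -0.04 rows 0.1
```

>>> jog_arm(
  series=[
    {"travel": [0,0,0],"twist": 0,"gripper": 190},
    {"travel": [0,0,0],"twist": 0,"gripper": 190},
    {"travel": [0,0,0.18],"twist": 0,"gripper": 190},
    {"travel": [0,0,0.18],"twist": 0,"gripper": 190},
    {"travel": [0,0,0.18],"twist": 0,"gripper": 255},
  ],
  force=100,
)

```text
t: 4.38
position: [0.5092, -0.0452, 0.0444]
tcp_rot: [-3.141, -0.001, 2.88]
ft_force: [-0.3, 0.3, 0.9]
width: 0.127
finger_force: 0.0
```

>>> jog_arm(
  series=[
    {"travel": [0,0,0],"twist": 0,"gripper": 255},
    {"travel": [0,0,0],"twist": 0,"gripper": 255},
    {"travel": [0,0,0],"twist": 0,"gripper": 255},
    {"travel": [0,0,0],"twist": 0,"gripper": 255},
    {"travel": [0,0,0],"twist": 0,"gripper": 255},
  ],
)

```text
t: 4.8
position: [0.5097, -0.0452, 0.0448]
tcp_rot: [-3.142, -0.0, 2.88]
ft_force: [-0.4, -0.0, -2.0]
width: 0.104
finger_force: 97.3
```

>>> jog_arm(
  series=[
    {"travel": [0,0,-1],"twist": 0,"gripper": 255},
    {"travel": [0,0,-2],"twist": 0,"gripper": 255},
    {"travel": [0,0,-3],"twist": 0,"gripper": 255},
    {"travel": [0,0,-4],"twist": 0,"gripper": 255},
    {"travel": [0,0,-4],"twist": 0,"gripper": 255},
  ],
)

```text
t: 5.22
position: [0.5134, -0.046, 0.1703]
tcp_rot: [3.141, 0.01, 2.88]
ft_force: [1.5, 0.4, -1.6]
width: 0.109
finger_force: 97.6
```

```bash
python3 -c "
from h import *
to(.5085,-.0475,.2,165.2)
s=cams.snapshot('scene');cv2.imwrite('pics/s1.png',cv2.resize(s['img'][100:360,200:560],None,fx=2,fy=2))"
```

```text
t 5.22 p [ 0.5134 -0.046   0.1703] rpy [179.98   0.55 165.  ] j6 -1.53 w 0.109 F 97.63338446617126 ft [ 1.5  0.4 -1.6]
travel [ 0.13 -0.09 -0.99] twist -0.03 rows 0.7
```

View pics/s1.png

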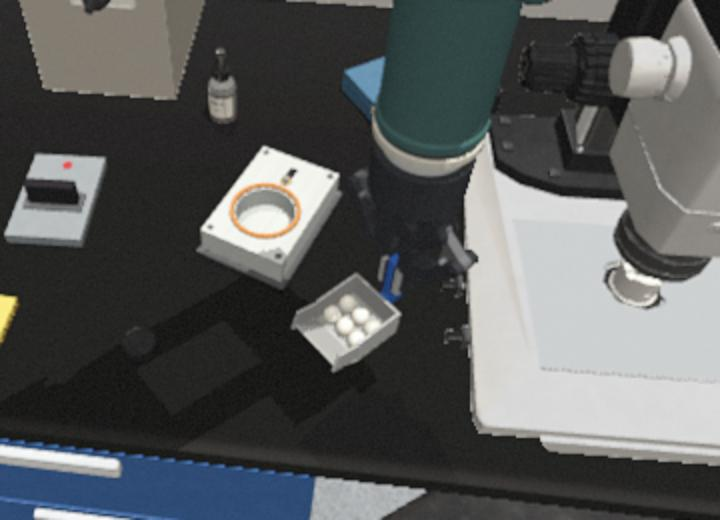

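The scene shows the scoop held level with all six balls in it. Carrying it gently over the block.

>>> jog_arm(
  series=[
    {"travel": [-0.1,0.4,0],"twist": 0,"gripper": 255},
    {"travel": [-0.3,1.0,0],"twist": 0,"gripper": 255},
    {"travel": [-0.6,1.8,0],"twist": 0,"gripper": 255},
    {"travel": [-0.9,2.7,0],"twist": 0,"gripper": 255},
    {"travel": [-1.2,3.6,0],"twist": 0,"gripper": 255},
  ],
)

```text
t: 5.68
position: [0.5719, 0.0513, 0.1629]
tcp_rot: [-3.141, -0.003, 2.879]
ft_force: [0.5, -1.3, -1.2]
width: 0.102
finger_force: 97.9
```

>>> jog_arm(
  series=[
    {"travel": [-0.3,0.9,0],"twist": 0,"gripper": 255},
    {"travel": [-0.6,1.8,0],"twist": 0,"gripper": 255},
    {"travel": [-0.8,2.5,0],"twist": 0,"gripper": 255},
    {"travel": [-0.9,3,0],"twist": 0,"gripper": 255},
    {"travel": [-1,3.4,0],"twist": 0,"gripper": 255},
  ],
)

```text
t: 6.1
position: [0.6273, 0.1423, 0.1629]
tcp_rot: [-3.141, -0.003, 2.881]
ft_force: [0.2, -0.4, -1.7]
width: 0.102
finger_force: 97.9
```

```bash
python3 -c "
from h import *
to(.6325,.1415,.155,165)"
```

```text
t 6.1 p [0.6273 0.1423 0.1629] rpy [-1.7994e+02 -1.7000e-01  1.6506e+02] j6 -1.19 w 0.102 F 97.86689758300781 ft [ 0.2 -0.4 -1.7]
travel [-0.18  0.02  0.26] twist 0.01 rows 0.2
```

>>> jog_arm(
  series=[
    {"travel": [-0.2,0,0.15],"twist": 0,"gripper": 255},
    {"travel": [-0.2,0,0.15],"twist": 0,"gripper": 255},
    {"travel": [-0.2,0,0.15],"twist": 0,"gripper": 255},
  ],
)

```text
t: 6.35
position: [0.6329, 0.1379, 0.1594]
tcp_rot: [-3.14, -0.002, 2.879]
ft_force: [0.4, -1.1, -2.2]
width: 0.105
finger_force: 97.9
```

>>> jog_arm(
  series=[
    {"travel": [0,0,0],"twist": 0,"gripper": 255},
    {"travel": [0,0,0],"twist": 0,"gripper": 255},
    {"travel": [0,0,0],"twist": 0,"gripper": 255},
    {"travel": [0,0,0],"twist": 0,"gripper": 255},
    {"travel": [0,0,0],"twist": 0,"gripper": 255},
  ],
  force=20,
)

```text
t: 6.77
position: [0.6336, 0.1386, 0.1607]
tcp_rot: [-3.142, 0.0, 2.879]
ft_force: [0.3, -0.4, -2.6]
width: 0.108
finger_force: 97.9
```

```bash
python3 -c "
from h import *
to(.6325,.1415,.155,165)
s=cams.snapshot('scene');cv2.imwrite('pics/s2.png',cv2.resize(s['img'][100:300,230:490],None,fx=3,fy=3))
for d in nets.search_frame(s,'ball_1_center')[:7]: print(d['score'],d['point'], world(s,d['point'][0]*400,d['point'][1]*640).round(3))
for d in nets.tip_of(s,'scoop_lip')[:2]: print('lip',d['score'],d['point'], world(s,d['point'][0]*400,d['point'][1]*640).round(3))"
```

```text
t 6.77 p [0.6336 0.1386 0.1607] rpy [-1.8000e+02  2.0000e-02  1.6496e+02] j6 -1.2 w 0.108 F 97.88596272468567 ft [ 0.3 -0.4 -2.6]
travel [0.06 0.08 0.19] twist -0.01 rows 0.2
0.52 [0.502, 0.3559] [0.46  0.379 0.02 ]
lip 0.68 [0.4625, 0.4938] [0.55  0.172 0.131]
```

View pics/s2.png

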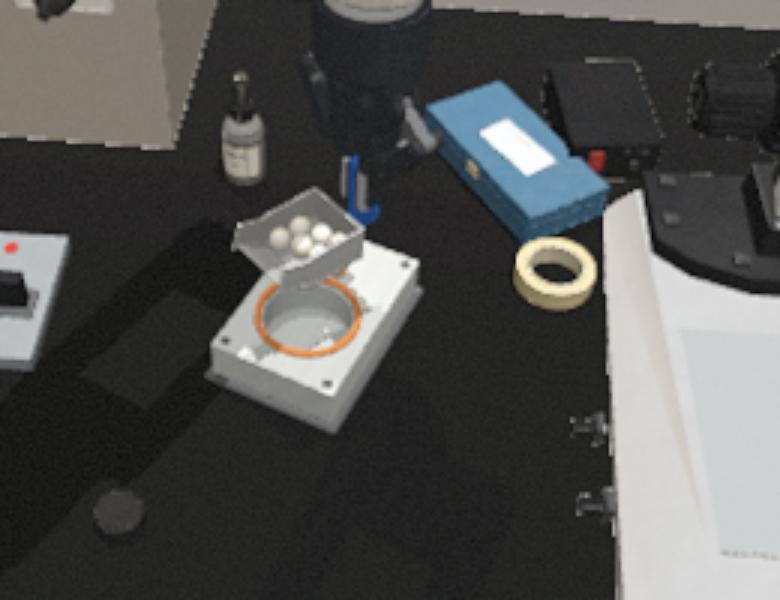

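The scoop is still level with all six balls, and the grip stays at 98 N because the lower force wasn't taken up. I'll re-command the fingers to a slightly different closure at 20 N.

>>> jog_arm(
  series=[
    {"travel": [0,0,0.1],"twist": 0,"gripper": 245},
    {"travel": [0,0.1,0.1],"twist": 0,"gripper": 245},
    {"travel": [0,0.1,0.1],"twist": 0,"gripper": 245},
  ],
  force=20,
)

```text
t: 7.17
position: [0.6344, 0.1423, 0.1571]
tcp_rot: [3.142, -0.001, 2.88]
ft_force: [0.7, -0.0, -1.9]
width: 0.106
finger_force: 97.9
```

```bash
python3 -c "
from h import *
to(.6325,.1415,.155,165)
s=cams.snapshot('scene')
for d in nets.tip_of(s,'scoop_lip')[:2]: print('lip',d['score'],d['point'], world(s,d['point'][0]*400,d['point'][1]*640).round(3))"
```

```text
t 7.17 p [0.6344 0.1423 0.1571] rpy [ 1.8000e+02 -3.0000e-02  1.6499e+02] j6 -1.19 w 0.106 F 97.89359092712402 ft [ 0.7 -0.  -1.9]
travel [ 0.05 -0.04  0.07] twist -0.0 rows 0.1
lip 0.91 [0.4645, 0.4898] [0.544 0.173 0.133]
lip 0.16 [0.396, 0.4891] [0.711 0.313 0.013]
```

>>> jog_arm(
  series=[
    {"travel": [0,0,0],"twist": 0,"gripper": 234},
    {"travel": [0,0,0],"twist": 0,"gripper": 234},
  ],
  force=20,
)

```text
t: 7.43
position: [0.6345, 0.1419, 0.1574]
tcp_rot: [-3.141, -0.0, 2.88]
ft_force: [0.1, -0.3, -2.9]
width: 0.109
finger_force: 97.9
```

>>> jog_arm(
  series=[
    {"travel": [0,0,0],"twist": 0,"gripper": 231},
    {"travel": [0,0,0],"twist": 0,"gripper": 231},
  ],
  force=20,
)

```text
t: 7.6
position: [0.6345, 0.1418, 0.1575]
tcp_rot: [-3.142, 0.0, 2.88]
ft_force: [-0.7, 0.5, -1.9]
width: 0.102
finger_force: 97.9
```

>>> jog_arm(
  series=[
    {"travel": [0,0,0],"twist": 0,"gripper": 229},
    {"travel": [0,0,0],"twist": 0,"gripper": 229},
  ],
  force=20,
)

```text
t: 7.77
position: [0.6345, 0.1418, 0.1574]
tcp_rot: [-3.142, 0.0, 2.88]
ft_force: [0.1, 0.2, -3.1]
width: 0.105
finger_force: 82.0
```

>>> jog_arm(
  series=[
    {"travel": [0,0,0],"twist": 0,"gripper": 229},
  ],
  force=20,
)

```text
t: 7.85
position: [0.6345, 0.1418, 0.1574]
tcp_rot: [-3.141, -0.0, 2.88]
ft_force: [-0.0, -0.7, -0.9]
width: 0.11
finger_force: 82.0
```

>>> jog_arm(
  series=[
    {"travel": [0,0,0],"twist": 0,"gripper": 228},
  ],
  force=20,
)

```text
t: 7.93
position: [0.6345, 0.1418, 0.1574]
tcp_rot: [-3.141, -0.0, 2.88]
ft_force: [-0.1, -0.8, -1.6]
width: 0.108
finger_force: 60.9
```

```bash
python3 -c "
from h import *
to(.6325,.1415,.155,165)
s=cams.snapshot('scene')
for d in nets.tip_of(s,'scoop_lip')[:2]: print('lip',d['score'],d['point'], world(s,d['point'][0]*400,d['point'][1]*640).round(3))"
```

```text
t 7.93 p [0.6345 0.1418 0.1574] rpy [-179.99   -0.    164.99] j6 -1.19 w 0.108 F 60.868295431137085 ft [-0.1 -0.8 -1.6]
travel [ 0.06 -0.03  0.08] twist -0.0 rows 0.1
lip 0.78 [0.4723, 0.4866] [ 0.629  0.254 -0.001]
lip 0.28 [0.394, 0.4886] [0.71  0.314 0.016]
```

>>> jog_arm(
  series=[
    {"travel": [0,0,0],"twist": 0,"gripper": 227},
    {"travel": [0,0,0],"twist": 0,"gripper": 227},
  ],
)

```text
t: 8.2
position: [0.6345, 0.1418, 0.1574]
tcp_rot: [-3.141, -0.0, 2.88]
ft_force: [-0.9, -0.4, -2.9]
width: 0.114
finger_force: 39.6
```

>>> jog_arm(
  series=[
    {"travel": [0,0,0],"twist": 0,"gripper": 226.5},
    {"travel": [0,0,0],"twist": 0,"gripper": 226.5},
  ],
)

```text
t: 8.37
position: [0.6345, 0.1418, 0.1574]
tcp_rot: [-3.141, -0.0, 2.88]
ft_force: [0.1, -0.5, -2.3]
width: 0.111
finger_force: 29.0
```

```bash
python3 -c "
from h import *
to(.6325,.1415,.155,165)
s=cams.snapshot('scene');cv2.imwrite('pics/s3.png',cv2.resize(s['img'][130:290,270:430],None,fx=3,fy=3))
for d in nets.tip_of(s,'scoop_lip')[:2]: print('lip',d['score'],d['point'], world(s,d['point'][0]*400,d['point'][1]*640).round(3))"
```

```text
t 8.37 p [0.6345 0.1418 0.1574] rpy [-179.99   -0.    164.99] j6 -1.19 w 0.111 F 29.003202617168427 ft [ 0.1 -0.5 -2.3]
travel [ 0.06 -0.03  0.08] twist -0.0 rows 0.1
lip 0.58 [0.4728, 0.4869] [0.627 0.251 0.001]
```

View pics/s3.png

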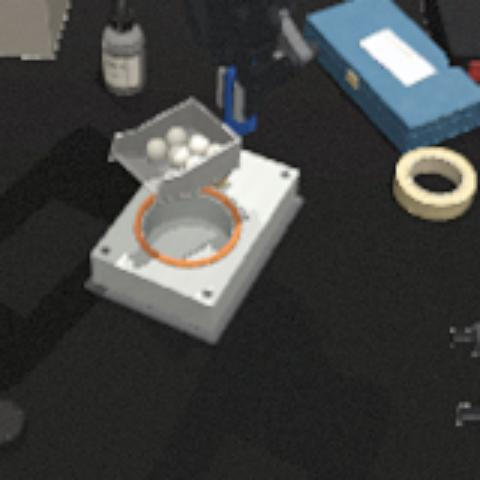

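Still about level at 29 N. Grip scales at roughly 21 N per count, so I'll ease it further in small steps.

>>> jog_arm(
  series=[
    {"travel": [0,0,0],"twist": 0,"gripper": 226},
    {"travel": [0,0,0],"twist": 0,"gripper": 226},
  ],
)

```text
t: 8.63
position: [0.6344, 0.1419, 0.1574]
tcp_rot: [-3.141, -0.0, 2.88]
ft_force: [-0.8, 0.8, -2.4]
width: 0.115
finger_force: 18.3
```

>>> jog_arm(
  series=[
    {"travel": [0,0,0],"twist": 0,"gripper": 225.75},
    {"travel": [0,0,0],"twist": 0,"gripper": 225.75},
  ],
)

```text
t: 8.8
position: [0.6345, 0.1418, 0.1574]
tcp_rot: [-3.141, -0.0, 2.88]
ft_force: [1.3, -0.6, -3.1]
width: 0.117
finger_force: 12.9
```

```bash
cat >> h.py <<'E'
def look():
    s=cams.snapshot('scene')
    for d in nets.tip_of(s,'scoop_lip')[:2]: print('lip',d['score'],d['point'])
    b=[(d['score'],(np.array(d['point'])*[400,640]).round().tolist()) for d in nets.search_frame(s,'ball_1_center')]; print(b)
    W=cloud(s);hsv=cv2.cvtColor(s['img'],cv2.COLOR_BGR2HSV)
    m=(W[...,2]>.06)&(abs(W[...,0]-.6)<.09)&(abs(W[...,1]-.15)<.07)&(hsv[...,1]<70)&(hsv[...,2]>70)
    q=W[m]; P=bot.sense()["position"]; a=np.array([-.966,.259])
    x=(q[:,:2]-P[:2])@a
    # profile of the front part of scoop: low z vs x
    for lo in range(-20,110,15):
        k=(x*1000>lo)&(x*1000<lo+15)
        if k.sum()>5: print(lo,k.sum(),'z rel mm',(np.percentile(q[k,2],[5,95])*1000-P[2]*1000).round())
    return s
E
python3 -c "
from h import *
look()"
```

```text
lip 0.88 [0.4645, 0.4833]
[]
-20 39 z rel mm [ 77. 311.]
-5 172 z rel mm [  7. 179.]
10 191 z rel mm [-16. 313.]
25 490 z rel mm [-39. 306.]
40 237 z rel mm [-38. 305.]
55 204 z rel mm [-42. -14.]
70 166 z rel mm [-41. -13.]
85 165 z rel mm [-32. -11.]
```

>>> jog_arm(
  series=[
    {"travel": [0,0,0],"twist": 0,"gripper": 225.5},
    {"travel": [0,0,0],"twist": 0,"gripper": 225.5},
  ],
)

```text
t: 9.12
position: [0.6345, 0.1418, 0.1574]
tcp_rot: [-3.141, 0.0, 2.88]
ft_force: [0.1, -0.2, -1.5]
width: 0.115
finger_force: 7.5
```

```bash
python3 -c "
from h import *
look()"
```

```text
lip 0.81 [0.4698, 0.487]
[]
-20 41 z rel mm [ 77. 312.]
-5 172 z rel mm [ 45. 179.]
10 198 z rel mm [-15. 312.]
25 492 z rel mm [-38. 310.]
40 228 z rel mm [-37. 263.]
55 211 z rel mm [-42. -13.]
70 167 z rel mm [-41. -13.]
85 166 z rel mm [-31. -10.]
```

>>> jog_arm(
  series=[
    {"travel": [0,0,0],"twist": 0,"gripper": 225.4},
    {"travel": [0,0,0],"twist": 0,"gripper": 225.4},
  ],
)

```text
t: 9.43
position: [0.6344, 0.1419, 0.1574]
tcp_rot: [-3.141, -0.0, 2.88]
ft_force: [-0.6, 0.6, -2.4]
width: 0.116
finger_force: 5.3
```

```bash
python3 -c "
from h import *
look()"
```

```text
lip 0.95 [0.4795, 0.4928]
[]
-20 39 z rel mm [ 77. 311.]
-5 175 z rel mm [ 10. 179.]
10 351 z rel mm [-46. 215.]
25 413 z rel mm [-46. 310.]
40 247 z rel mm [-49. 305.]
55 216 z rel mm [-54. -26.]
70 151 z rel mm [-50. -28.]
85 91 z rel mm [-45. 339.]
```

It is starting to tip. Letting it continue at this grip.

>>> jog_arm(
  series=[
    {"travel": [0,0,0],"twist": 0,"gripper": 225.4},
    {"travel": [0,0,0],"twist": 0,"gripper": 225.4},
    {"travel": [0,0,0],"twist": 0,"gripper": 225.4},
    {"travel": [0,0,0],"twist": 0,"gripper": 225.4},
  ],
)

```text
t: 9.92
position: [0.6344, 0.1418, 0.1574]
tcp_rot: [-3.141, -0.0, 2.88]
ft_force: [-0.0, -1.0, -1.2]
width: 0.118
finger_force: 5.3
```

```bash
python3 -c "
from h import *
look()"
```

```text
lip 0.94 [0.4908, 0.5056]
lip 0.24 [0.4585, 0.5284]
[]
-20 36 z rel mm [ 77. 310.]
-5 276 z rel mm [-54. 178.]
10 383 z rel mm [-58. 180.]
25 462 z rel mm [-62. 310.]
40 274 z rel mm [-71. 183.]
55 166 z rel mm [-71. -51.]
70 41 z rel mm [-72. 334.]
85 7 z rel mm [338. 344.]
```

>>> jog_arm(
  series=[
    {"travel": [0,0,0],"twist": 0,"gripper": 225.4},
    {"travel": [0,0,0],"twist": 0,"gripper": 225.4},
    {"travel": [0,0,0],"twist": 0,"gripper": 225.35},
    {"travel": [0,0,0],"twist": 0,"gripper": 225.35},
    {"travel": [0,0,0],"twist": 0,"gripper": 225.35},
  ],
)

```text
t: 10.48
position: [0.6345, 0.1418, 0.1574]
tcp_rot: [-3.141, -0.0, 2.88]
ft_force: [-0.1, 0.3, -2.1]
width: 0.12
finger_force: 4.2
```

```bash
python3 -c "
from h import *
s=look();cv2.imwrite('pics/s4.png',cv2.resize(s['img'][130:290,270:430],None,fx=3,fy=3))"
```

```text
lip 0.86 [0.487, 0.5031]
[]
-20 39 z rel mm [ 77. 311.]
-5 263 z rel mm [-53. 178.]
10 391 z rel mm [-59. 209.]
25 466 z rel mm [-63. 310.]
40 270 z rel mm [-71. 185.]
55 167 z rel mm [-71. -51.]
70 43 z rel mm [-72. 334.]
85 6 z rel mm [338. 344.]
```

View pics/s4.png

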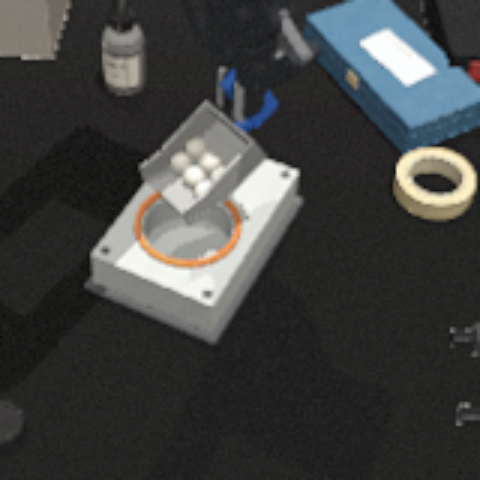

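Tipped about 35° and stopped, with the balls still in. Easing a little more.

>>> jog_arm(
  series=[
    {"travel": [0,0,0],"twist": 0,"gripper": 225.3},
    {"travel": [0,0,0],"twist": 0,"gripper": 225.3},
    {"travel": [0,0,0],"twist": 0,"gripper": 225.3},
  ],
)

```text
t: 10.88
position: [0.6345, 0.1418, 0.1574]
tcp_rot: [-3.141, 0.0, 2.88]
ft_force: [-0.6, 0.1, -2.9]
width: 0.117
finger_force: 3.1
```

```bash
python3 -c "
from h import *
s=look()" | grep -v '\[\]'
```

```text
lip 0.93 [0.4942, 0.5075]
-20 65 z rel mm [-53. 284.]
-5 380 z rel mm [-61. 177.]
10 368 z rel mm [-68. 180.]
25 485 z rel mm [-76. 307.]
40 238 z rel mm [-79. 305.]
55 75 z rel mm [-81. 323.]
70 6 z rel mm [332. 337.]
85 7 z rel mm [338. 344.]
```

>>> jog_arm(
  series=[
    {"travel": [0,0,0],"twist": 0,"gripper": 225.3},
    {"travel": [0,0,0],"twist": 0,"gripper": 225.27},
    {"travel": [0,0,0],"twist": 0,"gripper": 225.27},
    {"travel": [0,0,0],"twist": 0,"gripper": 225.25},
  ],
)

```text
t: 11.37
position: [0.6345, 0.1418, 0.1574]
tcp_rot: [-3.142, -0.0, 2.88]
ft_force: [0.2, -0.2, -1.8]
width: 0.116
finger_force: 2.0
```

```bash
python3 -c "
from h import *
s=look()" | grep -v '\[\]'
```

```text
lip 0.63 [0.4867, 0.5138]
-20 75 z rel mm [-53. 310.]
-5 386 z rel mm [-62. 176.]
10 390 z rel mm [-71. 180.]
25 484 z rel mm [-79. 308.]
40 223 z rel mm [-82. 293.]
55 43 z rel mm [-83. 327.]
70 6 z rel mm [332. 337.]
85 7 z rel mm [338. 344.]
```

It is at about 45° now. I'll firm the grip a little, then back off and lower so the lip pours near the chamber centre.

>>> jog_arm(
  series=[
    {"travel": [0,0,0],"twist": 0,"gripper": 225.7},
    {"travel": [-0.15,0,0.15],"twist": 0,"gripper": 225.7},
    {"travel": [-0.35,0,0.3],"twist": 0,"gripper": 225.7},
    {"travel": [-0.6,0,0.35],"twist": 0,"gripper": 225.7},
    {"travel": [-0.6,0,0.35],"twist": 0,"gripper": 225.3},
  ],
)

```text
t: 11.93
position: [0.6536, 0.1366, 0.1462]
tcp_rot: [-3.141, 0.001, 2.879]
ft_force: [0.8, 0.6, -1.3]
width: 0.119
finger_force: 3.1
```

>>> jog_arm(
  series=[
    {"travel": [0.4,0,0],"twist": 0,"gripper": 225.3},
    {"travel": [0.1,0,0],"twist": 0,"gripper": 225.4},
    {"travel": [0.4,0,0],"twist": 0,"gripper": 225.3},
    {"travel": [0.1,0,0],"twist": 0,"gripper": 225.4},
    {"travel": [0.1,0,0],"twist": 0,"gripper": 225.3},
  ],
)

```text
t: 12.35
position: [0.6504, 0.1376, 0.1472]
tcp_rot: [3.141, 0.002, 2.88]
ft_force: [0.6, 0.2, -1.4]
width: 0.116
finger_force: 3.1
```

```bash
python3 -c "
from h import *
s=look();cv2.imwrite('pics/s5.png',cv2.resize(s['img'][130:290,270:430],None,fx=3,fy=3))" | grep -v '\[\]'
```

```text
lip 0.62 [0.4902, 0.5245]
[(0.16, [186.0, 413.0])]
-20 108 z rel mm [-59. 179.]
-5 410 z rel mm [-69. 176.]
10 377 z rel mm [-82. 180.]
25 456 z rel mm [-84. 311.]
40 157 z rel mm [-86. 306.]
55 12 z rel mm [-74. 329.]
70 7 z rel mm [331. 339.]
85 6 z rel mm [340. 346.]
100 6 z rel mm [346. 355.]
```

>>> jog_arm(
  series=[
    {"travel": [0.5,0,0],"twist": 0,"gripper": 225.3},
    {"travel": [0.1,0,0],"twist": 0,"gripper": 225.4},
    {"travel": [0.6,0,0],"twist": 0,"gripper": 225.3},
    {"travel": [0.1,0,0],"twist": 0,"gripper": 225.4},
    {"travel": [0,0,0],"twist": 0,"gripper": 225.3},
  ],
)

```text
t: 12.92
position: [0.65, 0.1377, 0.1471]
tcp_rot: [3.142, 0.001, 2.88]
ft_force: [1.4, 0.3, -1.1]
width: 0.115
finger_force: 2.9
```

```bash
cat >> h.py <<'E'
def wrist():
    s=cams.snapshot('wrist');cv2.imwrite('pics/wx%d.png'%int(bot.sense()['t']*100),s['img'])
    for n in ('ball_1_center',):
        print('wrist',[(d['score'],(np.array(d['point'])*[400,640]).round().tolist()) for d in nets.search_frame(s,n)],[(d['score'],(np.array(d['point'])*[400,640]).round().tolist()) for d in nets.tip_of(s,n)])
    t=cams.snapshot('top');cv2.imwrite('pics/tx%d.png'%int(bot.sense()['t']*100),t['img'])
    print('top',[(d['score'],world(t,*(np.array(d['point'])*[400,640])).round(3)) for d in nets.tip_of(t,'ball_1_center')])
E
python3 -c "
from h import *
s=look();wrist()"
```

```text
lip 0.78 [0.498, 0.5214]
[]
-20 80 z rel mm [-59. 186.]
-5 389 z rel mm [-69. 176.]
10 393 z rel mm [-82. 180.]
25 447 z rel mm [-85. 312.]
40 192 z rel mm [-86. 241.]
55 26 z rel mm [-83. 328.]
70 6 z rel mm [332. 337.]
100 9 z rel mm [347. 355.]
wrist [(0.58, [89.0, 303.0])] [(0.68, [87.0, 305.0])]
top [(0.37, array([0.704, 0.328, 0.04 ]))]
```

```bash
python3 -c "
from h import *
import glob
s=cams.snapshot('scene');w=cams.snapshot('wrist')
a=cv2.resize(s['img'][140:270,290:420],(400,400));b=cv2.resize(w['img'][20:220,210:410],(400,400))
cv2.imwrite('pics/m1.png',np.hstack([a,b]))"
```

```text
(no output)
```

View pics/m1.png

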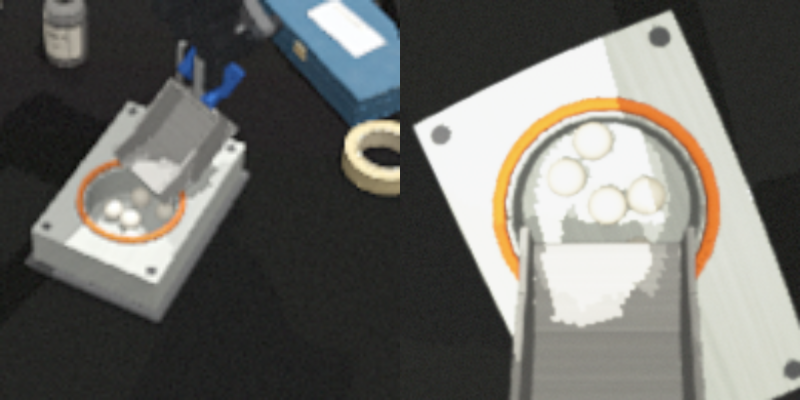

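The scoop is empty: the right half shows four balls in the chamber, with the other two presumably behind the lip. Firm the grip, lift, carry away and check.

>>> jog_arm(
  series=[
    {"travel": [0,0,0],"twist": 0,"gripper": 227},
    {"travel": [-0.2,0,-0.7],"twist": 0,"gripper": 228},
    {"travel": [-0.2,0,-1.5],"twist": 0,"gripper": 228},
    {"travel": [-0.2,0,-1.9],"twist": 0,"gripper": 228},
    {"travel": [-0.2,0,-1.9],"twist": 0,"gripper": 228},
  ],
  force=60,
)

```text
t: 13.83
position: [0.6569, 0.1367, 0.2074]
tcp_rot: [3.139, 0.006, 2.88]
ft_force: [0.6, -0.1, -1.0]
width: 0.112
finger_force: 27.9
```

>>> jog_arm(
  series=[
    {"travel": [0.5,-0.8,0],"twist": 0,"gripper": 228},
    {"travel": [1.2,-1.8,0],"twist": 0,"gripper": 228},
    {"travel": [2.0,-2.8,0],"twist": 0,"gripper": 228},
    {"travel": [2.8,-3.8,0],"twist": 0,"gripper": 228},
    {"travel": [3.5,-4.6,0],"twist": 0,"gripper": 228},
  ],
)

```text
t: 14.25
position: [0.5143, 0.0293, 0.2026]
tcp_rot: [-3.14, -0.003, 2.88]
ft_force: [-0.8, -1.2, -1.0]
width: 0.111
finger_force: 28.0
```

>>> jog_arm(
  series=[
    {"travel": [0.6,-0.8,0],"twist": 0,"gripper": 228},
    {"travel": [1.0,-1.3,0.5],"twist": 0,"gripper": 228},
    {"travel": [1.0,-1.3,0.7],"twist": 0,"gripper": 228},
  ],
)

```text
t: 14.5
position: [0.4731, -0.0008, 0.181]
tcp_rot: [-3.14, -0.006, 2.878]
ft_force: [-1.1, 0.4, -2.9]
width: 0.112
finger_force: 28.1
```

```bash
cat >> h.py <<'E'
def balls(name):
    s=cams.snapshot(name); K=s["mtx"]; c=np.array([.5865,.1545])
    T=np.array(s["T"]); 
    q=np.linalg.inv(T)@np.array([*c,.02,1]); u=K[0,2]+K[0,0]*q[0]/-q[2]; v=K[1,2]+K[1,1]*(-q[1])/-q[2]
    u,v=int(u),int(v); crop=s["img"][v-22:v+22,u-22:u+22]
    return s,crop
E
python3 -c "
from h import *
to(.4775,0,.15,165)
out=[]
for n in('top','scene'):
    s,c=balls(n); out.append(cv2.resize(c,(400,400),interpolation=cv2.INTER_CUBIC))
    W=cloud(s); m=(np.hypot(W[...,0]-.5865,W[...,1]-.1545)<.031); z=W[m][:,2]; print(n,m.sum(),np.percentile(z,[5,25,50,75,90,99]).round(4), (z>.02).sum())
    P=W[m][z>.02]; 
    print([(round(d['score'],2),world(s,*(np.array(d['point'])*[400,640])).round(3).tolist()) for d in nets.search_frame(s,'ball_1_center')])
cv2.imwrite('pics/m2.png',np.hstack(out))"
```

```text
t 14.5 p [ 0.4731 -0.0008  0.181 ] rpy [-179.9    -0.32  164.9 ] j6 -1.45 w 0.112 F 28.0746066570282 ft [-1.1  0.4 -2.9]
travel [-0.14  0.07  1.03] twist -0.02 rows 0.8
top 377 [0.008  0.0111 0.0135 0.0237 0.0264 0.0295] 131
[]
scene 275 [0.011  0.0127 0.0186 0.0258 0.028  0.0292] 125
[(0.42, [0.574, 0.178, 0.013])]
```

View pics/m2.png

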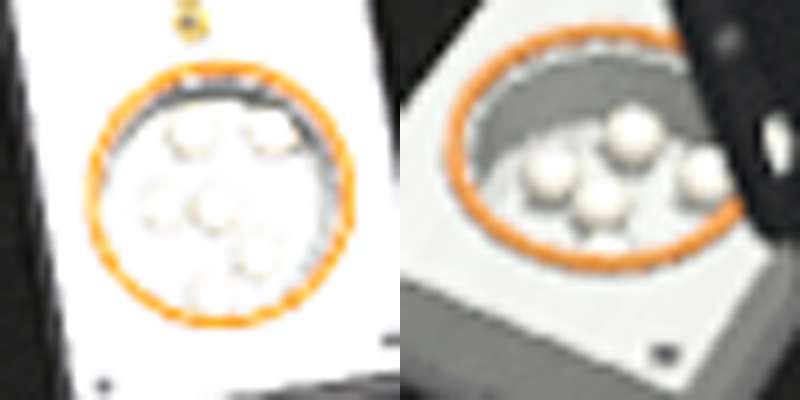

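Six balls in the chamber in the left crop: (190,135), (272,130), (160,208), (212,208), (250,258) and (215,295). The pin is at about (190,15). Now set the scoop down, dragging it back so that it levels on the bench.

>>> jog_arm(
  series=[
    {"travel": [0,0,0.8],"twist": 0,"gripper": 228},
    {"travel": [0,0,1.6],"twist": 0,"gripper": 228},
    {"travel": [0,0,2.2],"twist": 0,"gripper": 226},
    {"travel": [0,0,2.4],"twist": 0,"gripper": 225.8},
    {"travel": [-0.1,0,2.6],"twist": 0,"gripper": 225.8},
  ],
)

```text
t: 15.12
position: [0.4816, 0.0003, 0.1043]
tcp_rot: [-3.141, -0.001, 2.881]
ft_force: [-0.4, -0.0, -1.6]
width: 0.116
finger_force: 12.7
```

>>> jog_arm(
  series=[
    {"travel": [-0.3,0,0.2],"twist": 0,"gripper": 225.8},
    {"travel": [-0.65,0,0.45],"twist": 0,"gripper": 225.8},
    {"travel": [-1.0,0,0.7],"twist": 0,"gripper": 225.8},
    {"travel": [-1.4,0,1.05],"twist": 0,"gripper": 225.8},
    {"travel": [-1.8,0,1.4],"twist": 0,"gripper": 225.8},
  ],
)

```text
t: 15.53
position: [0.5379, -0.0152, 0.0637]
tcp_rot: [3.141, 0.006, 2.879]
ft_force: [0.3, 0.3, 3.7]
width: 0.111
finger_force: 14.3
```

```bash
cat >> h.py <<'E'
def scoop():
    for n in('scene','top'):
        s=cams.snapshot(n);W=cloud(s);hsv=cv2.cvtColor(s['img'],cv2.COLOR_BGR2HSV); P=bot.sense()["position"]; a=np.array([-.966,.259]);b=np.array([.259,.966])
        d=W[...,:2]-P[:2]; x=d@a*1000;y=d@b*1000;z=W[...,2]*1000
        m=(abs(y)<35)&(z>3)&(z<150)&(x>15)
        for lo in range(10,120,10):
            k=m&(x>=lo)&(x<lo+10)
            if k.sum()>4: print(n,lo,k.sum(),np.percentile(z[k],[2,50,98]).round())
    to(.55,-.02,.045,165)
E
python3 -c "
from h import *
scoop()"
```

```text
scene 10 249 [ 15.  97. 148.]
scene 20 340 [ 10.  34. 147.]
scene 30 140 [ 7. 11. 38.]
scene 40 146 [ 5.  9. 36.]
scene 50 145 [ 3.  7. 34.]
scene 60 119 [ 3.  6. 31.]
scene 70 124 [ 6. 10. 29.]
scene 80 125 [10. 14. 30.]
scene 90 63 [ 3. 16. 29.]
scene 110 5 [3. 4. 4.]
top 10 22 [ 8. 30. 39.]
top 20 40 [ 6.  9. 39.]
top 30 45 [ 3.  8. 33.]
top 40 47 [ 3.  7. 32.]
top 50 40 [ 3.  5. 34.]
top 60 41 [ 3.  6. 29.]
top 70 57 [ 5. 10. 30.]
top 80 59 [ 8. 15. 31.]
top 90 7 [ 3.  4. 10.]
top 100 5 [3. 4. 5.]
t 15.63 p [ 0.5375 -0.0153  0.0624] rpy [179.98   0.2  164.96] j6 -1.47 w 0.114 F 13.710500299930573 ft [ 0.1  0.4 -0.4]
travel [-0.44 -0.04  0.58] twist -0.01 rows 0.5
```

Nearly level. Finish lowering, then release and rise.

>>> jog_arm(
  series=[
    {"travel": [-0.1,0,0.2],"twist": 0,"gripper": 225.6},
    {"travel": [-0.25,0,0.4],"twist": 0,"gripper": 225.6},
    {"travel": [-0.3,0,0.5],"twist": 0,"gripper": 225.6},
    {"travel": [-0.3,0,0.55],"twist": 0,"gripper": 225.6},
    {"travel": [-0.3,0,0.55],"twist": 0,"gripper": 225.6},
  ],
)

```text
t: 16.05
position: [0.5447, -0.0172, 0.0478]
tcp_rot: [3.141, 0.005, 2.88]
ft_force: [2.8, -1.8, 7.1]
width: 0.113
finger_force: 10.5
```

```bash
python3 -c "
from h import *
scoop()"
```

```text
scene 10 123 [ 17. 102. 136.]
scene 20 245 [  3.  26. 136.]
scene 30 100 [ 3.  5. 31.]
scene 40 108 [ 3.  6. 32.]
scene 50 113 [ 3.  6. 31.]
scene 60 116 [ 3.  5. 32.]
scene 70 108 [ 3.  8. 30.]
scene 80 113 [ 8. 14. 33.]
scene 90 120 [14. 20. 34.]
scene 100 7 [ 5. 18. 26.]
top 20 31 [ 3. 20. 33.]
top 30 24 [ 3.  4. 31.]
top 40 26 [ 3.  4. 32.]
top 50 31 [ 3.  5. 31.]
top 60 31 [ 3.  5. 28.]
top 70 49 [ 3.  6. 32.]
top 80 59 [ 8. 13. 31.]
top 90 47 [13. 19. 32.]
top 100 5 [3. 4. 4.]
top 110 12 [3. 4. 4.]
t 16.15 p [ 0.5447 -0.0172  0.0478] rpy [179.99   0.3  164.99] j6 -1.47 w 0.115 F 10.467374324798584 ft [ 5.  -1.8  6.7]
travel [-0.19 -0.04  0.09] twist -0.0 rows 0.2
```

>>> jog_arm(
  series=[
    {"travel": [0,0,0],"twist": 0,"gripper": 120},
    {"travel": [0,0,0],"twist": 0,"gripper": 0},
    {"travel": [0,0,0],"twist": 0,"gripper": 0},
    {"travel": [0,0,0],"twist": 0,"gripper": 0},
    {"travel": [0,0,-1],"twist": 0,"gripper": 0},
  ],
)

```text
t: 16.57
position: [0.5378, -0.016, 0.0722]
tcp_rot: [-3.14, -0.01, 2.88]
ft_force: [0.2, 0.5, 0.4]
width: 0.818
finger_force: 0.0
```

>>> jog_arm(
  series=[
    {"travel": [0,0,-1],"twist": 0,"gripper": 0},
    {"travel": [0,0,-2],"twist": 0,"gripper": 0},
    {"travel": [0,0,-3],"twist": 0,"gripper": 0},
    {"travel": [0,0,-4],"twist": 0,"gripper": 0},
    {"travel": [0,0,-4.3],"twist": 0,"gripper": 0},
  ],
)

```text
t: 16.98
position: [0.5441, -0.0168, 0.2096]
tcp_rot: [3.141, 0.006, 2.88]
ft_force: [0.7, -0.4, 0.6]
width: 0.998
finger_force: 0.0
```

```bash
python3 -c "
from h import *
s=cams.snapshot('scene');W=cloud(s);hsv=cv2.cvtColor(s['img'],cv2.COLOR_BGR2HSV)
b=(abs(W[...,0]-.54)<.08)&(abs(W[...,1]+.02)<.06)&(hsv[...,0]>95)&(hsv[...,0]<125)&(hsv[...,1]>130)&(W[...,2]<.1)
print(b.sum(),W[b].mean(0),np.nanpercentile(W[b][:,2],[2,98]))
t=b&(W[...,2]>.055);l=b&(W[...,2]<.04);print(W[t].mean(0),W[l].mean(0))
to(.462,.3845,.15,122.3)"
```

```text
228 [ 0.54377777 -0.01680215  0.04036136] [-0.00051615  0.06948398]
[ 0.54100408 -0.01711928  0.06488135] [ 0.54810664 -0.01609953  0.01876276]
t 17.03 p [ 0.5444 -0.0169  0.2095] rpy [179.97   0.37 165.  ] j6 -1.47 w 1.002 F 0.0 ft [ 1.3 -0.4  1.3]
travel [ 6.13 12.21  1.95] twist 7.12 rows 9.9
```

The scoop stands upright. On to the cover.

>>> jog_arm(
  series=[
    {"travel": [3,6,0],"twist": 5,"gripper": 0},
    {"travel": [3,6,0],"twist": 5,"gripper": 0},
    {"travel": [3,6,0],"twist": 5,"gripper": 0},
    {"travel": [3,6,0],"twist": 5,"gripper": 0},
    {"travel": [3,6,0],"twist": 5,"gripper": 0},
  ],
)

```text
t: 17.45
position: [0.502, 0.1733, 0.2037]
tcp_rot: [-3.139, -0.001, 2.349]
ft_force: [1.5, -0.2, -0.1]
width: 1.002
finger_force: 0.0
```

```bash
python3 -c "
from h import *
to(.462,.3845,.2,122.3)"
```

```text
t 17.45 p [0.502  0.1733 0.2037] rpy [-1.7985e+02 -7.0000e-02  1.3461e+02] j6 -0.58 w 1.002 F 0.0 ft [ 1.5 -0.2 -0.1]
travel [5.95 3.99 0.12] twist 2.05 rows 5.2
```

>>> jog_arm(
  series=[
    {"travel": [5.9,4.0,0],"twist": 2.05,"gripper": 0},
    {"travel": [5.9,4.0,0],"twist": 2.05,"gripper": 0},
    {"travel": [5.9,4.0,0],"twist": 2.05,"gripper": 0},
    {"travel": [5.9,4.0,0],"twist": 2.05,"gripper": 0},
    {"travel": [5.9,4.0,0],"twist": 2.05,"gripper": 0},
  ],
)

```text
t: 17.87
position: [0.4633, 0.3743, 0.2033]
tcp_rot: [-3.138, 0.0, 2.141]
ft_force: [1.6, -0.2, -0.9]
width: 1.002
finger_force: 0.0
```

>>> jog_arm(
  series=[
    {"travel": [0,0,1],"twist": 0,"gripper": 0},
    {"travel": [0,0,2.5],"twist": 0,"gripper": 0},
    {"travel": [0,0,2.5],"twist": 0,"gripper": 0},
    {"travel": [0,0,2.5],"twist": 0,"gripper": 0},
  ],
)

```text
t: 18.2
position: [0.4618, 0.3711, 0.1266]
tcp_rot: [-3.132, -0.0, 2.142]
ft_force: [-0.4, 0.2, 0.9]
width: 1.001
finger_force: 0.0
```

```bash
python3 -c "
from h import *
to(.462,.3845,.038,122.3)
s=cams.snapshot('wrist');K=s['mtx'];T=np.array(s['T'])
cv2.imwrite('pics/w5.png',s['img'])
def fish(p):
    q=np.linalg.inv(T)@np.append(p,1);a=np.array([q[0],-q[1],-q[2]]);n=np.hypot(a[0],a[1]);th=np.arctan2(n,a[2]);return K[0,2]+K[0,0]*th*a[0]/n,K[1,2]+K[1,1]*th*a[1]/n
def unfish(u,v,z):
    d=np.array([(u-K[0,2])/K[0,0],(v-K[1,2])/K[1,1]]);th=np.hypot(*d);d=d/th*np.sin(th);r=T[:3,:3]@np.array([d[0],-d[1],-np.cos(th)]);return T[:3,3]+r*(z-T[2,3])/r[2]
hsv=cv2.cvtColor(s['img'],cv2.COLOR_BGR2HSV)
red=((hsv[...,0]<8)|(hsv[...,0]>172))&(hsv[...,1]>150)&(hsv[...,2]>120)
n,l,st,c=cv2.connectedComponentsWithStats(red.astype(np.uint8))
print('exp red',fish([.5164,.419,.014]),'bar top',fish([.462,.3845,.048]))
for i in range(1,n):
    if st[i,4]>15: print(st[i,4],c[i],unfish(*c[i],.014))
for d in nets.tip_of(s,'cover_grip')[:2]: print(d['score'],unfish(d['point'][1]*640,d['point'][0]*400,.037))
"
```

```text
t 18.2 p [0.4618 0.3711 0.1266] rpy [-179.44   -0.    122.71] j6 -0.01 w 1.001 F 0.0 ft [-0.4  0.2  0.9]
travel [0.37 0.28 2.95] twist 0.07 rows 2.1
exp red (np.float64(403.67644152426817), np.float64(190.1727327923089)) bar top (np.float64(326.0040453117901), np.float64(201.96184417375548))
138 [116.0942029    4.48550725] [0.2149574  0.42938165 0.014     ]
328 [494.64329268   6.27439024] [0.49566179 0.60104446 0.014     ]
108 [404.32407407 191.62962963] [0.51761364 0.41832707 0.014     ]
0.83 [0.46290003 0.38259321 0.037     ]
```

>>> jog_arm(
  series=[
    {"travel": [0.37,0.28,0.5],"twist": 0.07,"gripper": 0},
    {"travel": [0.37,0.28,1.2],"twist": 0.07,"gripper": 0},
    {"travel": [0.37,0.28,1.9],"twist": 0.07,"gripper": 0},
    {"travel": [0.37,0.28,1.9],"twist": 0.07,"gripper": 0},
    {"travel": [0.37,0.28,1.9],"twist": 0.07,"gripper": 0},
  ],
)

```text
t: 18.72
position: [0.4668, 0.3865, 0.0745]
tcp_rot: [3.141, 0.0, 2.133]
ft_force: [-0.7, -1.6, 0.8]
width: 1.002
finger_force: 0.0
```

```bash
python3 -c "
from h import *
to(.4625,.3843,.038,122.3)"
```

```text
t 18.72 p [0.4668 0.3865 0.0745] rpy [179.99   0.   122.22] j6 0.02 w 1.002 F 0.0 ft [-0.7 -1.6  0.8]
travel [ 0.01 -0.16  1.22] twist -0.01 rows 0.9
```

>>> jog_arm(
  series=[
    {"travel": [0,-0.16,0.5],"twist": 0,"gripper": 0},
    {"travel": [0,-0.16,1.15],"twist": 0,"gripper": 0},
    {"travel": [0,-0.16,1.15],"twist": 0,"gripper": 0},
    {"travel": [0,-0.16,1.15],"twist": 0,"gripper": 150},
    {"travel": [0,-0.16,1.15],"twist": 0,"gripper": 150},
  ],
)

```text
t: 19.13
position: [0.4636, 0.3849, 0.0409]
tcp_rot: [3.139, 0.0, 2.134]
ft_force: [-0.0, 0.7, 0.1]
width: 0.748
finger_force: 0.0
```

```bash
python3 -c "
from h import *
to(.4625,.3843,.038,122.3)"
```

```text
t 19.13 p [0.4636 0.3849 0.0409] rpy [179.85   0.   122.25] j6 0.02 w 0.748 F 0.0 ft [-0.   0.7  0.1]
travel [ 0.   -0.04  0.1 ] twist -0.01 rows 0.1
```

>>> jog_arm(
  series=[
    {"travel": [0,-0.03,0.05],"twist": 0,"gripper": 255},
    {"travel": [0,-0.03,0.05],"twist": 0,"gripper": 255},
    {"travel": [0,-0.03,0.05],"twist": 0,"gripper": 255},
    {"travel": [0,-0.03,0.05],"twist": 0,"gripper": 255},
    {"travel": [0,-0.03,0.05],"twist": 0,"gripper": 255},
  ],
  force=120,
)

```text
t: 19.55
position: [0.4623, 0.3844, 0.0385]
tcp_rot: [3.139, 0.0, 2.134]
ft_force: [-0.1, -0.9, 5.9]
width: 0.144
finger_force: 117.4
```

>>> jog_arm(
  series=[
    {"travel": [0,0,0],"twist": 0,"gripper": 255},
    {"travel": [0,0,0],"twist": 0,"gripper": 255},
    {"travel": [0,0,0],"twist": 0,"gripper": 255},
  ],
)

```text
t: 19.8
position: [0.4624, 0.3844, 0.0385]
tcp_rot: [3.139, 0.0, 2.134]
ft_force: [-0.0, -0.1, 6.1]
width: 0.142
finger_force: 117.4
```

>>> jog_arm(
  series=[
    {"travel": [0,0,-0.5],"twist": 0,"gripper": 255},
    {"travel": [0,0,-1.5],"twist": 0,"gripper": 255},
    {"travel": [0,0,-2.5],"twist": 0,"gripper": 255},
    {"travel": [0,0,-3],"twist": 0,"gripper": 255},
    {"travel": [0,0,-3],"twist": 0,"gripper": 255},
  ],
)

```text
t: 20.22
position: [0.4634, 0.3852, 0.131]
tcp_rot: [3.135, -0.0, 2.134]
ft_force: [0.7, 0.3, -3.4]
width: 0.139
finger_force: 117.8
```

```bash
python3 - <<'E'
from h import *
to(.57,.16,.13,98.8)
# block fit again, pin
for n in('top','scene'):
    s=cams.snapshot(n);W=cloud(s);hsv=cv2.cvtColor(s['img'],cv2.COLOR_BGR2HSV);z=W[...,2]
    m=(abs(W[...,0]-.6)<.13)&(abs(W[...,1]-.155)<.13)&(z>.037)&(z<.047)
    r=rect(W,m); a=np.radians(8.8); c=np.array(r[0])/1000-.017*np.array([np.cos(a),np.sin(a)]); print(n,r,'chamber',c.round(4))
    d=W[...,:2]-c; bx=d@[np.cos(a),np.sin(a)]; by=d@[-np.sin(a),np.cos(a)]
    k=(abs(by)<.008)&(bx>.046)&(bx<.08)&(hsv[...,1]>90)
    v,u=np.nonzero(k); 
    for zz in (.042,.051):
        P=np.array([world(s,i,j,zz)[:2] for i,j in zip(v,u)])-c
        print('col',len(P),'bx',(P@[np.cos(a),np.sin(a)]*1000).mean().round(1),'by',(P@[-np.sin(a),np.cos(a)]*1000).mean().round(1))
    k2=(abs(by)<.012)&(bx>.044)&(bx<.084)&(z>.0465); print('high',k2.sum(),bx[k2].mean()*1e3,by[k2].mean()*1e3)
    dk=(abs(by)<.006)&(bx>.046)&(bx<.08)&(hsv[...,2]<90);print('dark bx',(np.percentile(bx[dk],[2,98])*1e3).round(1) if dk.any() else 0)
# cover in hand
    P=bot.sense()['position']; b=bot.sense()['tcp_rot'][2]-np.pi/2
    dd=W[...,:2]-P[:2]; x=dd@[np.cos(b),np.sin(b)]; y=dd@[-np.sin(b),np.cos(b)]
    red=((hsv[...,0]<8)|(hsv[...,0]>172))&(hsv[...,1]>130)&(abs(x-.062)<.03)&(abs(y)<.03)
    print('red rel tcp mm',(x[red].mean()*1e3).round(1),(y[red].mean()*1e3).round(1),(z[red].mean()*1e3-P[2]*1e3).round(1))
    pl=(abs(y)<.04)&(abs(z-P[2]+.023)<.015)&(abs(x)<.085)&(abs(x)>.03)
    q=np.linalg.lstsq(np.c_[x[pl],y[pl],np.ones(pl.sum())],z[pl],rcond=None)[0];print('plate slope',q.round(4),pl.sum())
E
```

```text
t 20.22 p [0.4634 0.3852 0.131 ] rpy [179.64  -0.   122.28] j6 0.02 w 0.139 F 117.75754809379578 ft [ 0.7  0.3 -3.4]
travel [-8.24 -1.01  0.02] twist 3.91 rows 6.0
top ((604.2158813476562, 155.74661254882812), (154.56004333496094, 104.13819122314453), 8.630359649658203) chamber [0.5874 0.1531]
col 9 bx 56.2 by -1.4
col 9 bx 54.5 by -1.1
high 8 56.69903427932358 -0.5970251407410376
dark bx [66.3 75. ]
red rel tcp mm nan nan nan
plate slope [0.007  0.0228 0.1065] 295
scene ((603.26220703125, 158.053955078125), (157.4525146484375, 105.65447998046875), 8.399374008178711) chamber [0.5865 0.1555]
col 5 bx 53.6 by -1.1
col 5 bx 46.1 by -4.7
high 7 51.71779941288076 -0.5020147377960656
dark bx [65.8 75. ]
red rel tcp mm 64.4 3.5 -22.6
plate slope [ 0.0264 -0.0011  0.1037] 754<stdin>:20: RuntimeWarning: Mean of empty slice.
  ret = ret.dtype.type(ret / rcount)
```

Cover held level. The pin sits at about 55 mm from the chamber axis, so the TCP target is about (0.579, 0.153) at yaw 98.6°.

>>> jog_arm(
  series=[
    {"travel": [-0.6,-0.1,0],"twist": 0.5,"gripper": 255},
    {"travel": [-1.6,-0.2,0],"twist": 1.2,"gripper": 255},
    {"travel": [-2.8,-0.4,0],"twist": 2.0,"gripper": 255},
    {"travel": [-4.0,-0.5,0],"twist": 2.8,"gripper": 255},
    {"travel": [-5.2,-0.6,0],"twist": 3.6,"gripper": 255},
  ],
)

```text
t: 20.73
position: [0.528, 0.2405, 0.125]
tcp_rot: [-3.137, 0.001, 1.754]
ft_force: [1.0, 0.3, -3.1]
width: 0.14
finger_force: 117.5
```

```bash
python3 -c "
from h import *
to(.5787,.1527,.131,98.6)"
```

```text
t 20.73 p [0.528  0.2405 0.125 ] rpy [-1.7973e+02  4.0000e-02  1.0049e+02] j6 0.13 w 0.14 F 117.53849387168884 ft [ 1.   0.3 -3.1]
travel [-3.19  1.13 -0.2 ] twist 0.31 rows 2.4
```

>>> jog_arm(
  series=[
    {"travel": [-1,0.35,0],"twist": 0.3,"gripper": 255},
    {"travel": [-2,0.7,0],"twist": 0.3,"gripper": 255},
    {"travel": [-2.8,1,0],"twist": 0.3,"gripper": 255},
    {"travel": [-3.1,1.1,0],"twist": 0.3,"gripper": 255},
    {"travel": [-3.1,1.1,0],"twist": 0.3,"gripper": 255},
  ],
)

```text
t: 21.15
position: [0.5792, 0.1547, 0.1253]
tcp_rot: [-3.139, 0.001, 1.723]
ft_force: [0.0, 0.8, -2.7]
width: 0.138
finger_force: 117.5
```

>>> jog_arm(
  series=[
    {"travel": [0,0,0],"twist": 0,"gripper": 255},
    {"travel": [0,0,0],"twist": 0,"gripper": 255},
  ],
)

```text
t: 21.32
position: [0.5775, 0.1579, 0.1262]
tcp_rot: [-3.139, -0.001, 1.726]
ft_force: [0.1, 0.1, -3.1]
width: 0.143
finger_force: 117.5
```

```bash
cat >> h.py <<'E'
def inhand(a=np.radians(8.6)):
    # red mark vs pin-line and block, both in each camera (bias cancels)
    for n in('top','scene'):
        s=cams.snapshot(n);W=cloud(s);hsv=cv2.cvtColor(s['img'],cv2.COLOR_BGR2HSV);z=W[...,2];P=bot.sense()['position']
        c=np.array([.5874,.1531] if n=='top' else [.5857,.1555])
        red=((hsv[...,0]<8)|(hsv[...,0]>172))&(hsv[...,1]>130)&(np.hypot(W[...,0]-P[0]-.061,W[...,1]-P[1]-.009)<.03)
        v,u=np.nonzero(red)
        if len(v):
            d=world(s,v.mean(),u.mean(),P[2]-.0245)[:2]-c; print(n,'red in block mm',(d@[np.cos(a),np.sin(a)]*1e3).round(1),(d@[-np.sin(a),np.cos(a)]*1e3).round(1),len(v))
        pl=(abs(z-P[2]+.0245)<.008)&(np.hypot(W[...,0]-P[0],W[...,1]-P[1])<.11); 
        if pl.sum()>50:
            r=rect(W,pl); d=np.array(r[0])/1000-c; print(n,'plate',r,'ctr in block',(d@[np.cos(a),np.sin(a)]*1e3).round(1),(d@[-np.sin(a),np.cos(a)]*1e3).round(1))
E
python3 -c "
from h import *
to(.5787,.1527,.131,98.6); inhand()"
```

```text
t 21.32 p [0.5775 0.1579 0.1262] rpy [-1.7983e+02 -3.0000e-02  9.8900e+01] j6 -0.0 w 0.143 F 117.53400921821594 ft [ 0.1  0.1 -3.1]
travel [-0.18  0.01 -0.16] twist 0.05 rows 0.2
top plate ((586.7501220703125, 157.3798370361328), (135.55319213867188, 90.28059387207031), 8.50757884979248) ctr in block -0.0 4.3
scene red in block mm 53.9 6.0 11
scene plate ((585.5421752929688, 160.82472229003906), (137.68563842773438, 93.30479431152344), 8.901972770690918) ctr in block 0.6 5.3
```

In each camera's own frame the plate needs −5 mm along block y, with the socket about 3 mm short of the pin along x. I'll correct and lower just short of the pin, then slide forward.

>>> jog_arm(
  series=[
    {"travel": [-0.17,0.07,0.3],"twist": 0,"gripper": 255},
    {"travel": [-0.17,0.07,0.7],"twist": 0,"gripper": 255},
    {"travel": [-0.17,0.07,0.95],"twist": 0,"gripper": 255},
    {"travel": [-0.17,0.07,0.95],"twist": 0,"gripper": 255},
    {"travel": [-0.17,0.07,0.95],"twist": 0,"gripper": 255},
  ],
)

```text
t: 21.83
position: [0.581, 0.1523, 0.0977]
tcp_rot: [-3.139, -0.0, 1.726]
ft_force: [0.2, 0.1, -1.6]
width: 0.141
finger_force: 117.6
```

```bash
python3 -c "
from h import *
to(.579,.1528,.0895,98.6); inhand()"
```

```text
t 21.83 p [0.581  0.1523 0.0977] rpy [-179.85   -0.     98.88] j6 -0.01 w 0.141 F 117.55574226379395 ft [ 0.2  0.1 -1.6]
travel [ 0.03 -0.06  0.27] twist 0.05 rows 0.2
top plate ((589.963623046875, 150.59033203125), (134.56541442871094, 87.68253326416016), 8.434335708618164) ctr in block 2.2 -2.9
scene red in block mm 56.2 -1.1 10
scene plate ((589.856689453125, 155.00318908691406), (139.9767608642578, 93.0419921875), 8.860527038574219) ctr in block 4.0 -1.1
```

>>> jog_arm(
  series=[
    {"travel": [0.05,0,0.1],"twist": 0,"gripper": 255},
    {"travel": [0.05,0,0.2],"twist": 0,"gripper": 255},
    {"travel": [0.05,0,0.3],"twist": 0,"gripper": 255},
    {"travel": [0.05,0,0.4],"twist": 0,"gripper": 255},
    {"travel": [0.05,0,0.4],"twist": 0,"gripper": 255},
  ],
)

```text
t: 22.35
position: [0.5813, 0.1537, 0.0862]
tcp_rot: [-3.141, 0.0, 1.726]
ft_force: [0.1, -0.3, -2.7]
width: 0.142
finger_force: 117.6
```

```bash
python3 -c "
from h import *
to(.579,.1528,.0845,98.6); print(bot.sense()['ft_torque'])"
```

```text
t 22.35 p [0.5813 0.1537 0.0862] rpy [-1.7994e+02  1.0000e-02  9.8870e+01] j6 -0.01 w 0.142 F 117.55549907684326 ft [ 0.1 -0.3 -2.7]
travel [-0.02 -0.08  0.06] twist 0.04 rows 0.1
[-0.0223816   0.04708571  0.03368006]
```

z is already below the pin-top stop height with no contact force, so the socket is over the pin. Continue down to the seal and press.

>>> jog_arm(
  series=[
    {"travel": [0,0,0.05],"twist": 0,"gripper": 255},
    {"travel": [0,0,0.1],"twist": 0,"gripper": 255},
    {"travel": [0,0,0.15],"twist": 0,"gripper": 255},
    {"travel": [0,0,0.15],"twist": 0,"gripper": 255},
    {"travel": [0,0,0.15],"twist": 0,"gripper": 255},
  ],
)

```text
t: 22.77
position: [0.5819, 0.1538, 0.083]
tcp_rot: [3.141, 0.0, 1.726]
ft_force: [-1.5, 0.2, 5.9]
width: 0.146
finger_force: 118.8
```

```bash
python3 -c "
from h import *
to(.579,.1528,.0805,98.6); print(bot.sense()['ft_torque'])"
```

```text
t 22.77 p [0.5819 0.1538 0.083 ] rpy [1.7998e+02 1.0000e-02 9.8870e+01] j6 -0.01 w 0.146 F 118.80887746810913 ft [-1.5  0.2  5.9]
travel [-0.02 -0.1   0.08] twist 0.04 rows 0.1
[-0.15288055  0.39389467 -0.04687158]
```

>>> jog_arm(
  series=[
    {"travel": [0,0,0.05],"twist": 0,"gripper": 255},
    {"travel": [0,0,0.1],"twist": 0,"gripper": 255},
    {"travel": [0,0,0.15],"twist": 0,"gripper": 255},
    {"travel": [0,0,0.2],"twist": 0,"gripper": 255},
    {"travel": [0,0,0.2],"twist": 0,"gripper": 255},
  ],
)

```text
t: 23.18
position: [0.582, 0.1538, 0.0805]
tcp_rot: [3.14, 0.0, 1.726]
ft_force: [-11.3, -2.8, 33.5]
width: 0.139
finger_force: 123.1
```

```bash
python3 -c "
from h import *
to(.579,.1528,.0805,98.6); print(bot.sense()['ft_torque'])"
```

```text
t 23.18 p [0.582  0.1538 0.0805] rpy [1.7992e+02 2.0000e-02 9.8880e+01] j6 -0.01 w 0.139 F 123.07670474052429 ft [-11.3  -2.8  33.5]
travel [-0.02 -0.1  -0.  ] twist 0.05 rows 0.1
[-0.3273402   1.78946248 -0.03910615]
```

Flush on the deck at 33 N, with some side load on the pin. Easing back 1 mm along x and checking level.

>>> jog_arm(
  series=[
    {"travel": [0,-0.03,0],"twist": 0,"gripper": 255},
    {"travel": [0,-0.04,0],"twist": 0,"gripper": 255},
    {"travel": [0,-0.04,0],"twist": 0,"gripper": 255},
    {"travel": [0,-0.04,0],"twist": 0,"gripper": 255},
  ],
)

```text
t: 23.52
position: [0.5819, 0.1538, 0.0804]
tcp_rot: [3.138, 0.0, 1.726]
ft_force: [-8.6, -1.7, 29.9]
width: 0.147
finger_force: 122.5
```

```bash
python3 - <<'E'
from h import *
to(.579,.1528,.0805,98.6); print(bot.sense()['ft_torque']); inhand()
a=np.radians(8.7)
for n in('top','scene'):
    s=cams.snapshot(n);W=cloud(s);P=bot.sense()['position'];d=W[...,:2]-P[:2];x=d@[np.cos(a),np.sin(a)];y=d@[-np.sin(a),np.cos(a)];z=W[...,2]
    m=(abs(z-.056)<.006)&(x>-.053)&(x<.074)&(abs(y)<.042)
    q=np.linalg.lstsq(np.c_[x[m],y[m],np.ones(m.sum())],z[m],rcond=None)[0];print(n,'slope',q.round(4),m.sum(),np.median(z[m]).round(4))
    hsv=cv2.cvtColor(s['img'],cv2.COLOR_BGR2HSV);b=(abs(W[...,0]-.54)<.08)&(abs(W[...,1]+.02)<.06)&(hsv[...,0]>95)&(hsv[...,0]<125)&(hsv[...,1]>130)
    print('tab',b.sum(),W[b].mean(0).round(3),W[b][:,2].max().round(4))
E
```

```text
t 23.52 p [0.5819 0.1538 0.0804] rpy [1.7979e+02 1.0000e-02 9.8880e+01] j6 -0.01 w 0.147 F 122.4996829032898 ft [-8.6 -1.7 29.9]
travel [-0.02 -0.1  -0.  ] twist 0.05 rows 0.1
[-0.26699599  1.46401584  0.00876503]
top plate ((590.7073974609375, 152.61886596679688), (133.89898681640625, 88.57866668701172), 8.63756275177002) ctr in block 3.2 -1.0
scene red in block mm 57.3 1.6 8
scene plate ((589.6083374023438, 156.49307250976562), (138.35159301757812, 93.01361846923828), 8.6947021484375) ctr in block 4.0 0.4
top slope [-0.001  -0.      0.0558] 345 0.0558
tab 94 [ 0.544 -0.019  0.039] 0.0746
scene slope [-0.0025 -0.0014  0.0567] 972 0.0567
tab 229 [ 0.544 -0.017  0.04 ] 0.0698
```

The cover is level (slope under 0.003) and its top is at 56 mm, which is flush. The socket is at about 55 mm, and the arm is pressing with 30 N at a 120 N grip. Handing in.

```bash
python3 -c "
from h import *
print(bot.finish_job())"
```

```text
the job is handed in; nothing more can be done
None
```

I handed the job in; no verdict came back. By my last measurements all six balls were in the chamber and the scoop was upright on the bench. The cover was level and flush over the pin, still gripped at about 120 N and pressed with about 30 N.

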